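Close a hinged tube clamp and latch its swing bolt

ROBOT

A 6-joint arm with a two-finger parallel gripper is mounted at the origin on the work surface; the furniture and walls round the work are solid. World frame = base frame: x ahead of the robot, y to its left, z up, the work surface at z = 0. Lengths are in m, angles in rad, forces in N, time in s.
With the tool pointing down it reaches from about 0.25 to 0.8 m from the base axis. Payload 3.9 kg.
Tool frame: the origin (TCP) lies between the finger pads; the fingertips stand arm.nose_length ahead of it and the grasp point (between the pads) lies 2 mm behind it (arm.nose_length is the distance from the TCP to the fingertips, in m); z points along the fingers, x is the direction in which the jaws open and shut, and the axes are right-handed (so a half turn about z gives the same grasp; the last joint's range is limited). The gripper opens to 85 mm and grips with 20 to 120 N. Pads are 22 mm wide; open, the fingers measure 114 mm over their backs; the gripper's body (76 mm by 85 mm) begins 54 mm behind the grasp point. The pads swing forward as they close: fully open they stand 13 mm farther back than shut.
Start: joints at [-1.293, 0.26, -0.138, 1.173, 0, 1.571], TCP at [0.144, -0.505, 0.248] pointing down, gripper open.
Joint ranges: [-2.78, 2.78], [-0.83, 1.72], [-1.28, 1.37], [-1.9, 2.12], [-1.57, 1.48], [-3.14, 3.14]. Speed limits (rad/s): [2.57, 2.57, 3.14, 3.14, 3.14, 3.14].

INTERFACE

Orientations are given as [roll, pitch, yaw] about the fixed x, y, z axes, in that order (R = Rz(yaw) Ry(pitch) Rx(roll)).
In Python, from workcell import arm, cams gives the robot as it stands.
- The arm moves only by the tool send_rows, never from a script. Its argument "deltas" is a list that holds one entry, the list of rows, each a list of 6 numbers: the shift along the tool's x, y, z in cm, then the turn, a rotation vector about the tool's x, y, z in degrees. A call has 1 to 12 rows; each row is the pose to reach, as a shift and turn from the pose commanded when the call began, along the tool's axes at that moment; what a row does not reach only later rows make up. A row lasts 1/10 s, in which the tool goes at most 50 mm and 8.59 degrees, less where a joint would pass 70% of its speed; a pose out of reach is approached as far as the arm can. A call with a gripper value outside its range is refused whole. "claw" is the finger opening in cm, from 0 to 8.54, set as the call begins (left out, the last holds). The fingers move at their own pace and stop on an object; "squeeze" is the grip in N (left out, the last holds). Time passes only in rows, so rows that repeat a pose let the fingers close. It gives the time, the measured TCP pose, the force and the opening at its end, in the units of the state.
- arm.get_state(): the state, without advancing time (a new reading comes with each control period).
- cams.capture(name): name is "scene" or "side" or "wrist"; returns a dict with "img" (480x640x3 uint8, red, green, blue), "mtx" (3x3 intrinsics, pixels), "eye" and "orientation" of the camera in the world. Camera axes: x right, y up, looking along -z (the intrinsics and any distortion apply to the point x, -y, -z); pixel columns grow to the right and rows downward; lengths in m; the calibration is good to about 2 mm. A picture is of the moment at which its call begins. There is no depth.
- arm.hand_in(): hands the job in, once; it reports no verdict.
The state is a dict: "time_s": time; "joint_pos": joint angles; "qd": joint speeds; "joint_efforts": joint torques, N m; "eef_pos": TCP position; "orientation": TCP orientation; "ft_force": force on the tool from outside, world axes, zero at the start; "torque": the same for the moment, N m; "grip_width": opening from 0.0 (shut) to 1.0 (fully open).
Only numpy, scipy, OpenCV 4.12 (cv2) and the standard library are available. Lean on these libraries where they do the work, as an engineer would, in place of code of your own. Each camera call takes 0.05 s, during which the arm holds its last target.

TASK

Clamp the loose tube in the bench tube clamp: swing the red hinged half over it and press it lightly down until its rubber liner bears on the tube, then swing the bolt up against the steel nose until its brass cross-bar climbs over the lip and drops fully into the notch, so that it holds the cap down by itself. Go by feel and stop as soon as it has dropped home: about 10 N of push is enough and 18 N is too much. Let go, and leave the tube lying in its saddle and the tub, bottle and tape beside the clamp where they are.

Things in the scene. Friction and masses are not known exactly. Their poses are not given: they have to be found in the camera images.
- coupler: Bench tube clamp, blue lower half fixed to the desk (base plate 150 x 86 x 8 mm). Origin on the desk under the tube's middle; y along the tube, z up, -x to the swing bolt, +x to the cap's hinge. 'Clamp frame' below means this frame, mm. Tube axis at x 0, z 65; cap hinge axis (along y) x 42, z 67; bolt pivot axis (along y) x -61, z 15.
- cap: Red hinged half, 44 mm wide along y. Origin on the hinge axis; axes match the coupler's when closed. Opens about +y (its -x end rises); starts 1.3 to 1.65 rad open. Stiff hinge: stays where left, 1 to 4 N at the nose block move it. Closed, it is an arch of 36 mm outer radius about the tube axis (top z 101).
- cap_block (a point): Point fixed on the cap at the nominal middle of the top of the nose's raised block: a good place to push. Bright steel slotted nose, closed clamp frame: block x -50 to -32, top z 94; in front of it a notch, floor z 84. The nose plate's adjustment is not measured: block, notch, lip and slope lie up to 10 mm nearer to or farther from the hinge than stated.
- cap_notch (a point): Point fixed on the cap where the bar's axis nominally lies when home (closed clamp frame x -58, z 91; true place up to 10 mm nearer to or farther from the hinge). In front of the notch a lip 2.5 mm high, then a slippery 40-degree slope down to the tip at about x -101, z 56. A 16 mm slot along the nose lets the shank through.
- cap_liner (a point): Middle of the rubber liner's lower face under the cap's crown, as on the unsqueezed liner (point fixed on the cap). Springy: 4 mm travel, 6 N per mm. It meets the tube with the cap about 0.06 rad open; with the bar home it is squeezed 2.5 mm and the cap is level. Pressed and let go, the cap rests 0.03 to 0.06 rad open, low enough for the bar to meet the slope.
- swing_bolt: Steel swing bolt at the clamp's -x side. Origin on its pivot, z along the shank to the knob; turns about the clamp's y. Starts leaning out to the clamp's -x by 1.0 to 1.2 rad from upright; stiff hinge, stays where left (about 1 N at the knob). Along its z: shank 10 mm diameter; brass cross-bar, 14 mm diameter, 44 mm along y, centred at 76 mm.
- bolt_knob (a point): Middle of the black round grip knob, 20 mm diameter, 98 to 118 mm up the bolt's z. Swung up, the bar climbs the slope, pressing the cap down: the push at the knob rises to 5 to 8 N, falls to almost nothing past the lip as the bar drops in, then rises again at the block, a hard stop. Home, the bolt is within 0.18 rad of upright. Left short it slides back or perches on the lip.
- tube: Loose aluminium tube, 40 mm diameter, 160 mm long, lying in the V-shaped saddle of the lower half along the clamp's y. Origin on its underside at mid-length. Not to be handled.
- tube_mid (a point): Middle of the same tube, on its axis.
- grease_tub: Yellow tub, 57 mm diameter, 36 mm high, standing beside the clamp; origin at its underside. Leave alone.
- brown_bottle: Small brown bottle with a black cap, 33 mm diameter, 68 mm high, standing beside the clamp; origin at its underside. Leave alone.
- tape_blue: Roll of blue tape lying flat, 60 mm diameter, 19 mm high, beside the clamp; origin at its underside. Leave alone.

How it is judged:
By the outcome, as a careful person would: the job done as asked, in the order asked, and still so for the second after the job is handed in, with the robot touching nothing.
It also fails if it takes over 72 s, if anything falls off the work surface, if the arm or the gripper's body presses on something with over 40 N, if the wrist force passes 120 N, or if a joint passes its speed limit or range.

## Working session

There is one attempt and no reset: what is moved stays moved. The work goes in short steps, Python scripts to look and compute and a tool call to move; the robot and the scene stay as the last step left them, time stands still between calls to the robot, and variables do not carry over. Pictures are saved under pics/ and viewed, and the job is handed in when it is done.

Besides the shell and the picture viewer there is one more tool, called after "Request:" as name([rows], argument=value, ...), one row to a line, values as JSON. send_rows: Moves the arm, as the interface text tells. Its arguments: {"type":"object","properties":{"deltas":{"type":"array","items":{"type":"array","items":{"type":"array","items":{"type":"number"}}}},"claw":{"type":"number"},"squeeze":{"type":"number"}},"required":["deltas"]}

```bash
ls; mkdir -p pics; python3 - <<'E'
from workcell import arm,cams
import cv2
s=arm.get_state();print(s, arm.nose_length)
for n in ["scene","side","wrist"]:
    c=cams.capture(n);cv2.imwrite(f"pics/{n}0.png",c["img"][:,:,::-1]);print(n,c["mtx"].tolist(),c["eye"],c["orientation"],[k for k in c])
E
```

```text
pics
{'time_s': 0.0, 'joint_pos': array([-1.29299204e+00,  2.60666223e-01, -1.39351359e-01,  1.17266872e+00,
       -2.11696115e-05,  1.57074939e+00]), 'qd': array([-0.00149988,  0.0003221 , -0.00055173,  0.00017703,  0.0010806 ,
       -0.00065967]), 'joint_efforts': array([ 2.82039800e-04, -4.05679750e+01,  2.53919560e+01,  1.86275190e-02,
        1.17778031e-04,  7.07803437e-06]), 'eef_pos': array([ 0.14380091, -0.50427209,  0.24748087]), 'orientation': array([ 3.14157157e+00,  1.88997390e-03, -1.29294510e+00]), 'ft_force': array([-0.02766951, -0.10387924, -0.39543562]), 'torque': array([-0.04306159,  0.04474679,  0.01744422]), 'grip_width': 0.9981303714400124} 0.017
scene [[465.8435887833333, 0.0, 317.4858332831823], [0.0, 465.8435887833333, 241.37322359168033], [0.0, 0.0, 1.0]] [-0.08180801 -0.50126703  0.47919812] [ 1.11468331  0.01056889 -0.86377264] ['img', 'mtx', 'eye', 'orientation']
side [[472.09958719322594, 0.0, 321.337216603422], [0.0, 472.09958719322594, 240.62537375219415], [0.0, 0.0, 1.0]] [ 0.43759214 -0.67270306  0.632439  ] [ 0.9073495   0.01565971 -0.09038996] ['img', 'mtx', 'eye', 'orientation']
wrist [[395.1059258762472, 0.0, 312.8161229928098], [0.0, 395.1059258762472, 239.53333162666638], [0.0, 0.0, 1.0]] [ 0.22389274 -0.48395747  0.37322656] [-3.24183104e-01  1.21343952e-03 -1.29097672e+00] ['img', 'mtx', 'eye', 'orientation']
```

View pics/scene0.png

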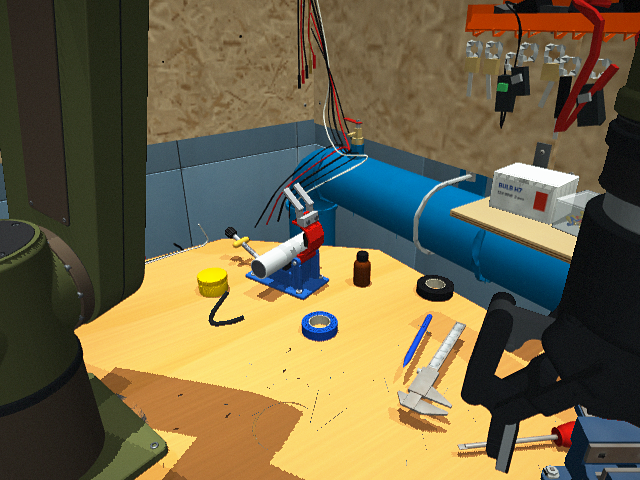

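View pics/side0.png

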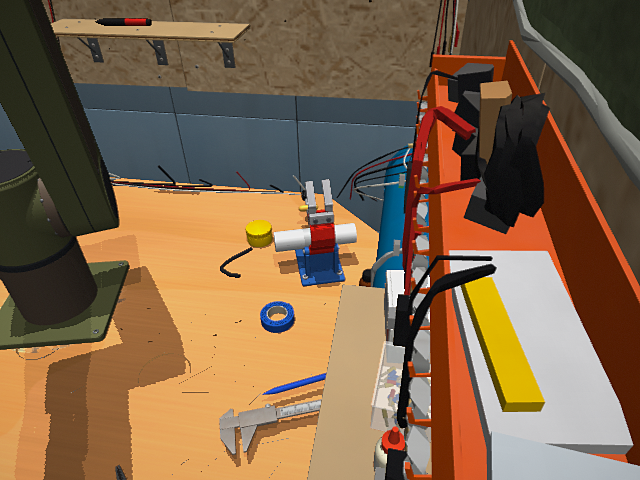

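View pics/wrist0.png

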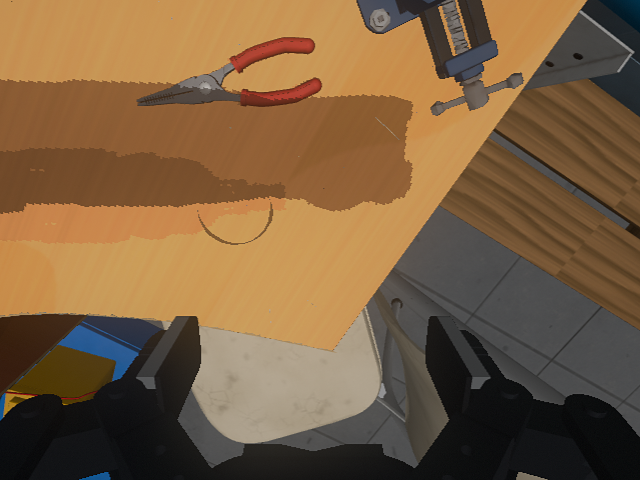

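```bash
python3 - <<'E'
import cv2
a=cv2.imread("pics/scene0.png")[170:310,180:390];cv2.imwrite("pics/sc_crop0.png",cv2.resize(a,None,fx=3.8,fy=3.8,interpolation=cv2.INTER_CUBIC))
a=cv2.imread("pics/side0.png")[165:300,220:400];cv2.imwrite("pics/si_crop0.png",cv2.resize(a,None,fx=4.2,fy=4.2,interpolation=cv2.INTER_CUBIC))
E
```

```text
(no output)
```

View pics/sc_crop0.png

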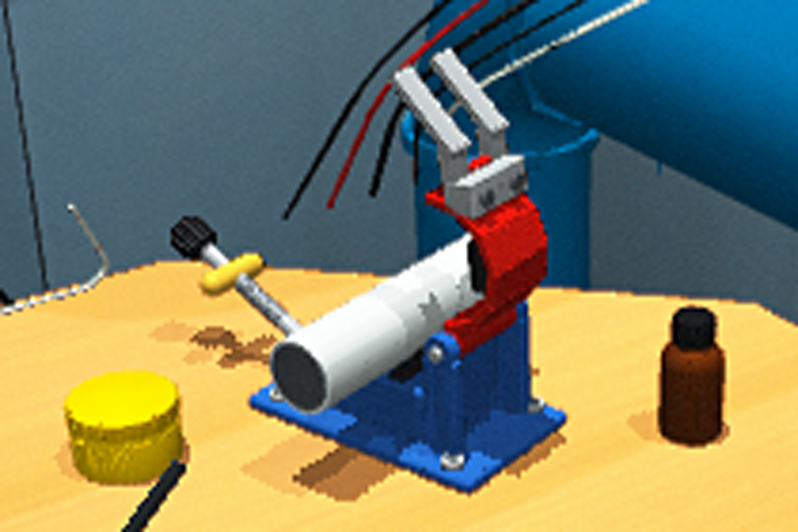

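View pics/si_crop0.png

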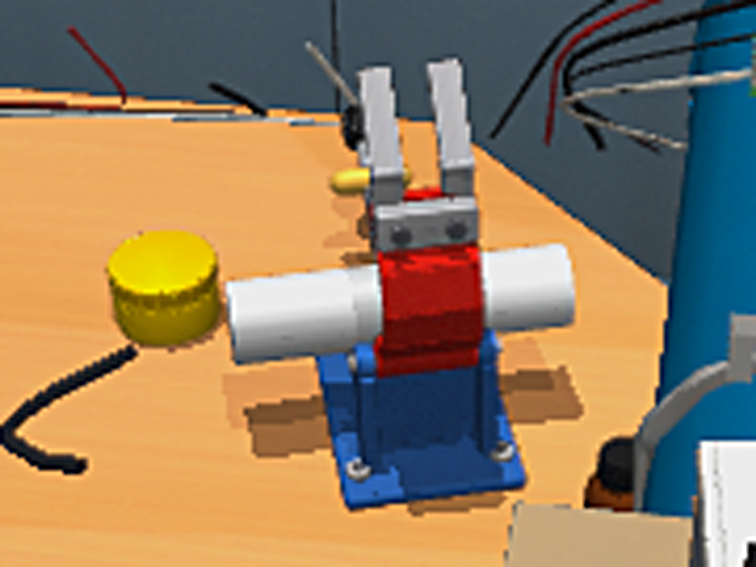

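```bash
cat > h.py <<'E'
import numpy as np, cv2
from scipy.spatial.transform import Rotation as R
from scipy.optimize import least_squares
K={"scene":np.array([[465.8435887833333,0,317.4858332831823],[0,465.8435887833333,241.37322359168033],[0,0,1]]),
"side":np.array([[472.09958719322594,0,321.337216603422],[0,472.09958719322594,240.62537375219415],[0,0,1]])}
E={"scene":([-0.08180801,-0.50126703,0.47919812],[1.11468331,0.01056889,-0.86377264]),
"side":([0.43759214,-0.67270306,0.632439],[0.9073495,0.01565971,-0.09038996])}
def proj(P,n,K_=None,e=None,o=None):
    k=K[n] if K_ is None else K_
    if e is None: e,o=E[n]
    p=(np.atleast_2d(P)-np.array(e))@R.from_euler("xyz",o).as_matrix()
    return np.c_[k[0,0]*p[:,0]/-p[:,2]+k[0,2], k[1,1]*-p[:,1]/-p[:,2]+k[1,2]]
def clamp(P,c): # clamp mm -> world m ; c=x,y,yaw
    P=np.atleast_2d(P)/1000.; cs,sn=np.cos(c[2]),np.sin(c[2])
    return np.c_[c[0]+cs*P[:,0]-sn*P[:,1],c[1]+sn*P[:,0]+cs*P[:,1],P[:,2]]
def cap(P,th): # closed frame mm points, opened th about +y at hinge
    P=np.atleast_2d(P).astype(float)-[42,0,67]
    return R.from_rotvec([0,th,0]).apply(P)+[42,0,67]
def bolt(s,th,y=0): # lean to -x by th
    return np.array([-61-s*np.sin(th),y,15+s*np.cos(th)])
E
cat > fit.py <<'E'
from h import *
sc=lambda u,v:(u/3.8+180-.4,v/3.8+170-.4); si=lambda u,v:(u/4.2+220-.4,v/4.2+165-.4)
obs=[("scene",sc(250,400),(-75,-43,4)),("scene",sc(469,488),(75,-43,4)),("scene",sc(565,416),(75,43,4)),
("side",si(350,503),(75,-43,4)),("side",si(525,480),(75,43,4)),
("scene",sc(300,378),(0,-80,65)),("side",si(231,322),(0,-80,65)),("side",si(573,286),(0,80,65))]
bo=[("scene",sc(193,238),108),("scene",sc(232,274),76),("side",si(353,128),108)]
co=[("side",si(377,70),(-101,-14,58)),("side",si(444,64),(-101,14,58))]
def res(p):
    r=[]
    for n,o,P in obs: r+=list(proj(clamp(P,p[:3]),n)[0]-o)
    for n,o,s in bo: r+=list(proj(clamp(bolt(s,p[3]),p[:3]),n)[0]-o)
    for n,o,P in co: r+=list(proj(clamp(cap(P,p[4]),p[:3]),n)[0]-o)
    return np.array(r)
if __name__=="__main__":
    f=least_squares(res,[.5,0,-1.5,1.1,1.45],loss="soft_l1");print(f.x);print(res(f.x).reshape(-1,2).round(1))
    p=f.x
    for n,(x0,y0,w,h,s) in {"scene":(180,170,210,140,3.8),"side":(220,165,180,135,4.2)}.items():
        im=cv2.imread(f"pics/{n}0.png")[y0:y0+h,x0:x0+w];im=cv2.resize(im,None,fx=s,fy=s,interpolation=cv2.INTER_CUBIC)
        def L(P,col):
            q=((proj(clamp(P,p[:3]),n)-[x0,y0]+.4)*s).astype(int);cv2.polylines(im,[q.reshape(-1,1,2)],False,col,1)
        for z in (0,8): L([(-75,-43,z),(75,-43,z),(75,43,z),(-75,43,z),(-75,-43,z)],(0,255,0))
        a=np.linspace(0,2*np.pi,40)
        for y in (-80,80): L(np.c_[20*np.cos(a),0*a+y,65+20*np.sin(a)],(255,0,255))
        L([bolt(0,p[3]),bolt(118,p[3])],(255,255,0));L([bolt(76,p[3],-22),bolt(76,p[3],22)],(255,255,0))
        for y in (-22,22):
            L(cap([(-101,y,56),(-65,y,86.5),(-58,y,84),(-50,y,84),(-50,y,94),(-32,y,94)],p[4]),(0,255,255))
            b=np.linspace(0,np.pi,20);L(cap(np.c_[36*np.cos(b),0*b+y,65+36*np.sin(b)],p[4]),(0,255,255))
        cv2.imwrite(f"pics/{n}_fit.png",im)
E
python3 fit.py
```

```text
[ 0.48615299  0.06970647 -1.49561115  1.10859626  1.57782048]
[[-0.3  1.3]
 [ 0.9  2. ]
 [ 2.2  1.3]
 [-1.8  1.7]
 [ 0.3  1.7]
 [-0.6 -1.4]
 [ 1.5 -1.5]
 [-0.2 -2. ]
 [-1.5  0.1]
 [-1.5  0. ]
 [ 1.8 -1.1]
 [ 0.3 -0. ]
 [ 0.3 -0.2]]
```

View pics/scene_fit.png

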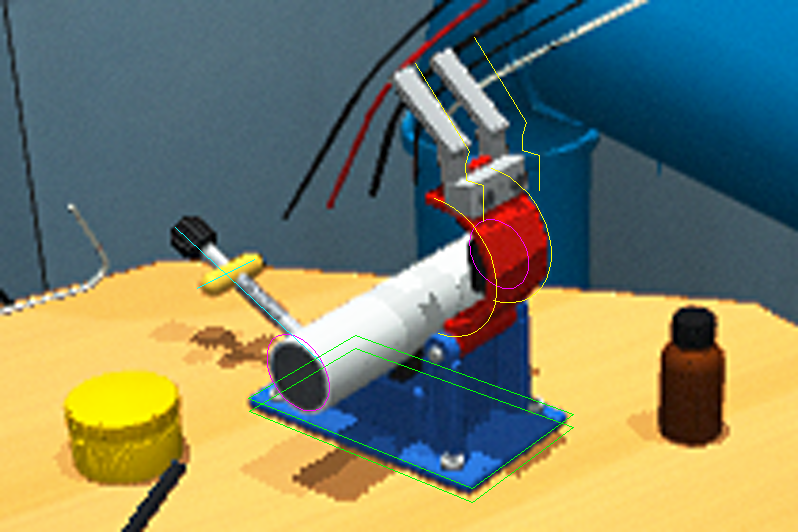

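View pics/side_fit.png

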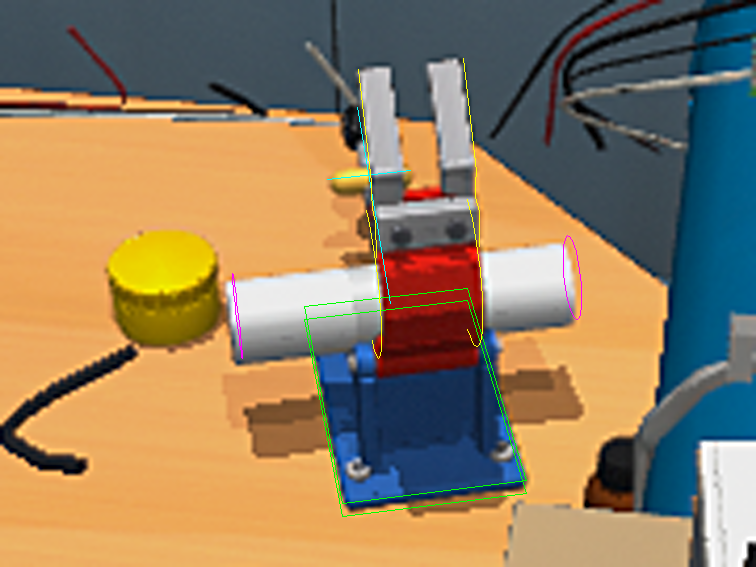

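```bash
cat > fit2.py <<'E'
from h import *
from fit import obs,bo,sc,si
T=(-101,56);Lp=(-65,86.5);B1=(-50,94);B2=(-32,94)
co=[]
for n,f,t,l in (("scene",sc,[(395,72),(412,66),(432,57),(449,48)],[(443,153),(468,145),(478,133),(507,127)]),
            ("side",si,[(359,73),(391,68),(428,65),(463,60)],[(372,174),(403,169),(441,168),(475,163)])):
    for y,a,b in zip((-22,-8,8,22),t,l):
        co+=[(n,f(*a),(T[0],y,T[1])),(n,f(*b),(Lp[0],y,Lp[1]))]
co+=[("scene",sc(457,190),(-50,-22,94)),("scene",sc(525,159),(-50,22,94)),("scene",sc(525,187),(-32,22,94)),("scene",sc(471,217),(-32,-22,94)),
("side",si(375,208),(-50,-22,94)),("side",si(477,196),(-50,22,94)),("side",si(478,238),(-32,22,94)),("side",si(378,250),(-32,-22,94))]
def P2(P,n,p):
    i=6 if n=="scene" else 12
    e,o=E[n]; return proj(P,n,e=np.array(e)+p[i:i+3],o=np.array(o)+p[i+3:i+6])
def res(p,raw=False):
    r=[]
    for n,o,P in obs: r+=list(P2(clamp(P,p[:3]),n,p)[0]-o)
    for n,o,s in bo: r+=list(P2(clamp(bolt(s,p[3]),p[:3]),n,p)[0]-o)
    for n,o,P in co: r+=list(P2(clamp(cap(np.array(P)+[p[5]*1000,0,0],p[4]),p[:3]),n,p)[0]-o)
    if raw: return np.array(r)
    return np.r_[r,p[5]/.006]+0 if False else np.r_[r, p[5]/.006, p[6:9]/.0015,p[12:15]/.0015,p[9:12]/.003,p[15:18]/.003]
f=least_squares(res,np.r_[.486,.07,-1.5,1.1,1.45,0,np.zeros(12)],loss="soft_l1");p=f.x
if __name__=="__main__":
    print(p.round(4));print(res(p,True).reshape(-1,2).round(1).tolist())
    for n,(x0,y0,w,h,s) in {"scene":(180,170,210,140,3.8),"side":(220,165,180,135,4.2)}.items():
        im=cv2.imread(f"pics/{n}0.png")[y0:y0+h,x0:x0+w];im=cv2.resize(im,None,fx=s,fy=s,interpolation=cv2.INTER_CUBIC)
        def L(P,col):
            q=((P2(clamp(P,p[:3]),n,p)-[x0,y0]+.4)*s).astype(int);cv2.polylines(im,[q.reshape(-1,1,2)],False,col,1)
        for z in (0,8): L([(-75,-43,z),(75,-43,z),(75,43,z),(-75,43,z),(-75,-43,z)],(0,255,0))
        a=np.linspace(0,2*np.pi,40)
        for y in (-80,80): L(np.c_[20*np.cos(a),0*a+y,65+20*np.sin(a)],(255,0,255))
        L([bolt(0,p[3]),bolt(118,p[3])],(255,255,0));L([bolt(76,p[3],-22),bolt(76,p[3],22)],(255,255,0))
        for y in (-22,22):
            L(cap(np.array([(-101,y,56),(-65,y,86.5),(-65,y,84),(-50,y,84),(-50,y,94),(-32,y,94)])+[p[5]*1000,0,0],p[4]),(0,255,255))
            b=np.linspace(0,np.pi,20);L(cap(np.c_[36*np.cos(b),0*b+y,65+36*np.sin(b)],p[4]),(0,255,255))
        cv2.imwrite(f"pics/{n}_fit2.png",im)
E
python3 fit2.py
```

```text
[ 4.9110e-01  7.7600e-02 -1.4970e+00  1.1274e+00  1.4639e+00  6.4000e-03
 -4.0000e-04  1.0000e-04  8.0000e-04  2.0000e-03  3.0000e-04  2.4000e-03
  4.0000e-04 -1.0000e-04  6.0000e-04  4.0000e-03 -1.6000e-03 -2.6000e-03]
[[0.1, 0.3], [0.6, 0.6], [1.9, 0.3], [-1.1, 0.9], [0.6, 0.9], [-0.4, -2.6], [2.3, -2.0], [0.0, -2.3], [-1.0, 0.1], [-1.0, -0.2], [2.2, -0.5], [-1.3, 0.3], [1.7, 0.1], [-0.7, -0.3], [-0.0, -0.2], [-0.3, -0.3], [2.8, 0.3], [-0.0, -0.0], [-0.2, -0.5], [-0.4, -1.4], [-0.1, 0.2], [-0.2, -1.0], [0.3, 0.6], [-0.2, -1.1], [0.1, -0.1], [-0.9, -0.7], [-0.2, 0.2], [2.2, -1.1], [-0.9, -0.7], [0.1, 1.1], [-0.4, 1.3], [0.1, 1.5], [0.2, 1.8], [0.2, 0.5], [-0.1, 0.3]]
```

View pics/scene_fit2.png

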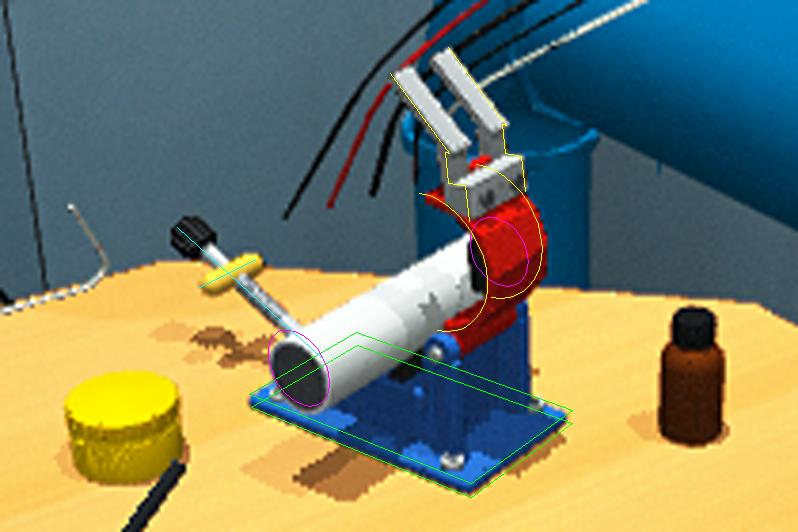

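View pics/side_fit2.png

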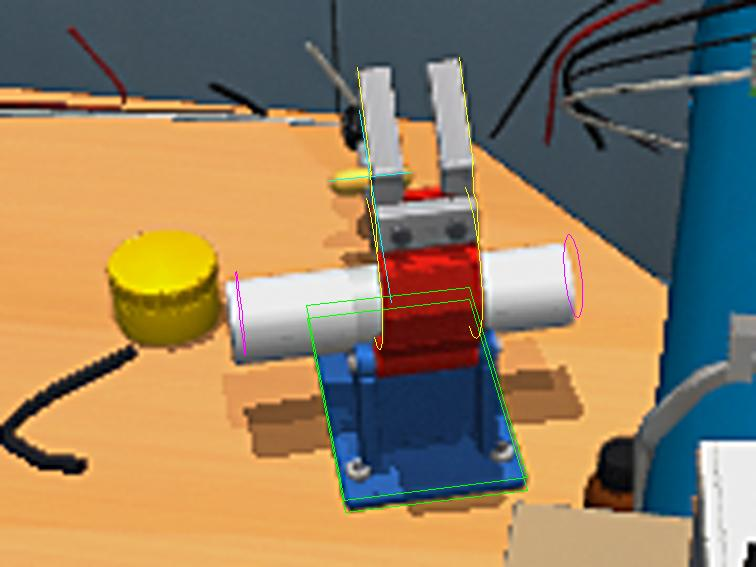

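```bash
python3 - <<'E'
s=open('fit2.py').read()
s=s.replace("for n,o,P in obs: r+=list(P2(clamp(P,","for n,o,P in obs: r+=list(P2(clamp(np.array(P)+[p[18]*1000*(P[2]==4),p[19]*1000*(P[2]==65),0],")
s=s.replace("np.zeros(12)]","np.zeros(14)]").replace("np.r_[r, p[5]/.006,","np.r_[r, p[5]/.006, p[18]/.02,p[19]/.003,")
s=s.replace("L([(-75,-43,z),(75,-43,z),(75,43,z),(-75,43,z),(-75,-43,z)],","L(np.array([(-75,-43,z),(75,-43,z),(75,43,z),(-75,43,z),(-75,-43,z)])+[p[18]*1000,0,0],")
open('fit2.py','w').write(s)
E
python3 fit2.py
```

```text
[ 4.8960e-01  7.0600e-02 -1.4948e+00  1.1085e+00  1.4304e+00  5.9000e-03
 -2.0000e-04 -0.0000e+00  6.0000e-04  1.1000e-03  2.0000e-04  1.0000e-03
  2.0000e-04  0.0000e+00  4.0000e-04  2.3000e-03 -9.0000e-04 -1.2000e-03
 -6.7000e-03 -3.0000e-03]
[[-1.2, 0.3], [-0.5, 0.5], [0.7, 0.1], [-1.3, 0.2], [0.5, 0.2], [-0.1, -0.9], [1.0, -0.4], [-0.8, -1.0], [0.0, 0.1], [-0.0, 0.1], [2.4, -0.2], [-1.7, 0.5], [1.8, -0.0], [-1.1, -0.1], [0.1, -0.4], [-0.8, -0.1], [2.9, 0.0], [-0.4, 0.2], [-0.1, -0.7], [-0.4, -1.3], [-0.1, 0.1], [-0.3, -0.9], [0.3, 0.5], [-0.3, -1.1], [0.2, -0.2], [-0.9, -0.6], [-0.1, 0.2], [2.6, -1.3], [-0.5, -1.0], [0.7, 0.9], [0.3, 1.1], [0.2, 1.5], [0.4, 1.7], [0.4, 0.7], [0.0, 0.5]]
```

View pics/scene_fit2.png

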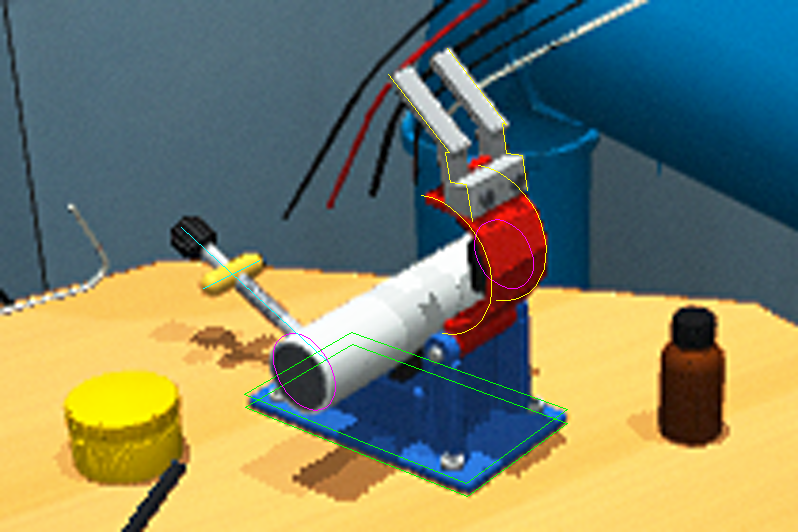

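View pics/side_fit2.png

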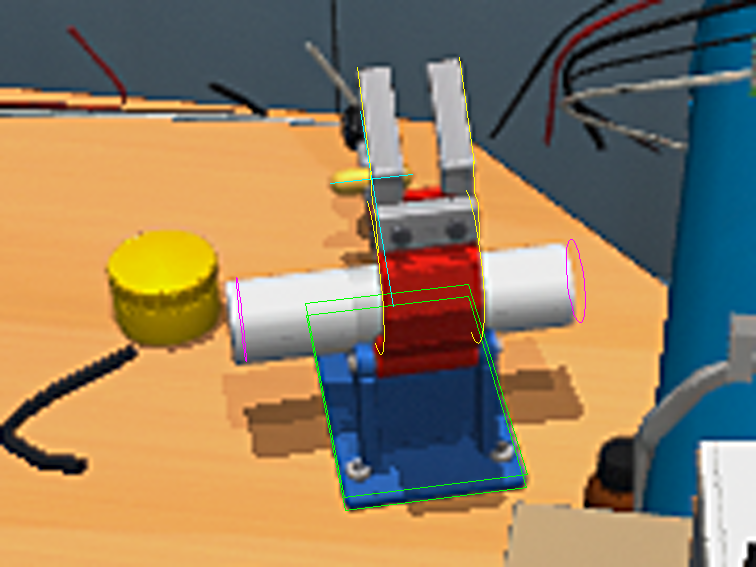

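```bash
python3 - <<'E'
from h import *
def ray(n,u,v):
    k=K[n];e,o=E[n];d=R.from_euler("xyz",o).apply([(u-k[0,2])/k[0,0],-(v-k[1,2])/k[1,1],-1]);return np.array(e),d
def tri(a,b):
    (e1,d1),(e2,d2)=ray(*a),ray(*b);s=np.linalg.lstsq(np.c_[d1,-d2],e2-e1,rcond=None)[0]
    return (e1+s[0]*d1).round(3),(e2+s[1]*d2).round(3)
print("shelf",tri(("scene",450,211),("side",345,286)))
print("shelf2",tri(("scene",450,211),("side",380,288)))
print("bottle",tri(("scene",362,252),("side",367,272)))
e,d=ray("scene",362,285);print("bottle base",e-d*e[2]/d[2])
e,d=ray("scene",320,335);print("tape",e-d*e[2]/d[2])
e,d=ray("scene",213,292);print("tub",e-d*e[2]/d[2])
from fit2 import p
for n,P in (("tubeend",(0,-80,65)),("knob",bolt(108,p[3])),("block",cap([(-35,0,94)],p[4])[0]),("tip",cap([(-95,0,56)],p[4])[0]),("hinge",(42,0,67))): print(n,P,clamp(P,p[:3]))
E
```

```text
shelf (array([ 0.499, -0.247,  0.227]), array([ 0.499, -0.248,  0.225]))
shelf2 (array([ 0.548, -0.225,  0.206]), array([ 0.548, -0.23 ,  0.2  ]))
bottle (array([ 0.566, -0.053,  0.071]), array([ 0.566, -0.054,  0.07 ]))
bottle base [ 5.65316181e-01 -5.63345883e-02 -5.55111512e-17]
tape [ 3.92443381e-01 -9.48995170e-02 -5.55111512e-17]
tub [3.62651206e-01 1.49067641e-01 5.55111512e-17]
tubeend (0, -80, 65) [[0.40982295 0.06453943 0.065     ]]
knob [-157.66285269    0.           63.16941883] [[0.47761897 0.22782224 0.06316942]]
block [ 57.95994473   0.         147.0204984 ] [[0.49399344 0.01282208 0.1470205 ]]
tip [ 11.93814473   0.         201.11295559] [[0.49049853 0.05871099 0.20111296]]
hinge (42, 0, 67) [[0.49278143 0.02873594 0.067     ]]
```

```bash
cat > rows.py <<'E'
from h import *
from workcell import arm
C=(0.4896,0.0706,-1.4948)
def rows(wps,s=None):
    """wps: list of (xyz world TCP, rpy) -> rows relative to measured pose"""
    s=s or arm.get_state();p0=np.array(s["eef_pos"]);r0=R.from_euler("xyz",s["orientation"])
    out=[]
    for p,o in wps:
        out.append(np.r_[r0.inv().apply(np.array(p)-p0)*100,np.degrees((r0.inv()*R.from_euler("xyz",o)).as_rotvec())].round(2).tolist())
    return out
E
python3 - <<'E'
from rows import *
yaw=0.076
a=rows([((.38,-.15,.30),(np.pi,0,yaw)),((.495,-.05,.25),(np.pi,0,yaw))]);print(a)
E
```

```text
[[-27.61, -32.43, -5.19, -0.06, 0.07, -78.44], [-34.07, -46.23, -0.18, -0.06, 0.07, -78.44]]
```

Request:
send_rows([
  [[-2.5,-2.9,-1,0,0,-7.13],[-5,-5.9,-2,0,0,-14.3],[-7.5,-8.8,-3,0,0,-21.4],[-10,-11.8,-4,0,0,-28.5],[-12.5,-14.7,-5.2,0,0,-35.7],[-15,-17.7,-5.2,0,0,-42.8],[-17.5,-20.6,-5.2,0,0,-49.9],[-20,-23.6,-5.2,0,0,-57],[-22.6,-26.5,-5.2,0,0,-64.2],[-25.1,-29.5,-5.2,0,0,-71.3],[-27.6,-32.4,-5.2,0,0,-78.4],[-27.6,-32.4,-5.2,0,0,-78.4]],
], claw=0, squeeze=20)

```text
time_s: 1.35
eef_pos: [0.3816, -0.1475, 0.3001]
orientation: [-3.14, -0.001, 0.083]
ft_force: [-0.2, -0.4, 1.1]
grip_width: 0.001
```

```bash
python3 - <<'E'
from rows import *
from workcell import cams
s=arm.get_state();print({k:np.round(v,4) for k,v in s.items()})
for n in ("wrist",):
    c=cams.capture(n);cv2.imwrite(f"pics/{n}1.png",c["img"][:,:,::-1]);print(c["eye"],c["orientation"])
print(rows([((.495,-.05,.25),(np.pi,0,.076))]))
E
```

```text
{'time_s': np.float64(1.35), 'joint_pos': array([-0.37  ,  0.0409, -0.2705,  1.2593,  0.0016,  1.1177]), 'qd': array([-0.0716, -0.0089, -0.0102,  0.0144, -0.0539,  0.0188]), 'joint_efforts': array([  1.4965, -28.1729,  25.987 ,  -0.0761,   0.3341,  -0.1121]), 'eef_pos': array([ 0.3816, -0.1475,  0.3001]), 'orientation': array([-3.1402e+00, -8.0000e-04,  8.3100e-02]), 'ft_force': array([-0.1914, -0.4258,  1.095 ]), 'torque': array([-0.0351,  0.015 ,  0.0732]), 'grip_width': np.float64(0.0011)}
[ 0.37568996 -0.0677399   0.42587577] [-0.32406716 -0.00173343  0.08517346]
[[12.2, -8.96, 5.0, -0.01, 0.03, 0.2]]
```

View pics/wrist1.png

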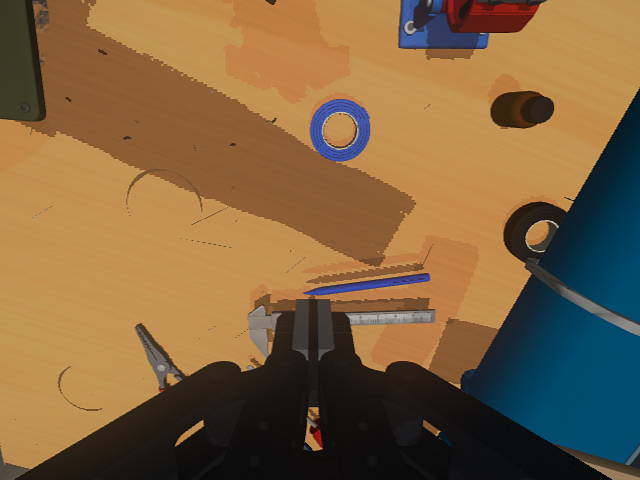

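Request:
send_rows([
  [[3,-2.2,0.5,0,0,0],[6,-4.5,1,0,0,0],[9,-6.7,1.5,0,0,0],[12.2,-9,2,0,0,0],[12.2,-9,2,0,0,0],[12.2,-9,2,0,0,0]],
])

```text
time_s: 2.0
eef_pos: [0.4943, -0.0523, 0.2796]
orientation: [3.141, 0.002, 0.075]
ft_force: [-0.7, 0.1, 1.5]
grip_width: -0.001
```

```bash
cat > over.py <<'E'
from rows import *
import sys
def overlay(c,fn,C,tb,tc,dn,d=-6.7,crop=None):
    im=c["img"][:,:,::-1].copy()
    def L(P,col):
        q=(proj(clamp(P,C),None,c["mtx"],c["eye"],c["orientation"])).round().astype(int);cv2.polylines(im,[q.reshape(-1,1,2)],False,col,1)
    for z in (8,): L(np.array([(-75,-43,z),(75,-43,z),(75,43,z),(-75,43,z),(-75,-43,z)])+[d,0,0],(0,255,0))
    for y in (-80,80): a=np.linspace(0,2*np.pi,40);L(np.c_[20*np.cos(a),0*a+y,65+20*np.sin(a)],(255,0,255))
    L([bolt(0,tb),bolt(118,tb)],(255,255,0));L([bolt(76,tb,-22),bolt(76,tb,22)],(255,255,0));L([bolt(108,tb,-10),bolt(108,tb,10)],(255,255,0))
    for y in (-22,22):
        L(cap(np.array([(-101,y,56),(-65,y,86.5),(-65,y,84),(-50,y,84),(-50,y,94),(-32,y,94)])+[dn,0,0],tc),(0,255,255))
    cv2.imwrite(fn,im)
E
python3 - <<'E'
from over import *
from workcell import cams
s=arm.get_state();print({k:np.round(v,4) for k,v in s.items() if k in("time_s","eef_pos","orientation","ft_force")})
c=cams.capture("wrist");np.save("w2.npy",c,allow_pickle=True);cv2.imwrite("pics/wrist2.png",c["img"][:,:,::-1])
overlay(c,"pics/wrist2o.png",C,1.1085,1.43,5.9);print(c["eye"],c["orientation"])
E
```

```text
{'time_s': np.float64(2.0), 'eef_pos': array([ 0.4943, -0.0523,  0.2796]), 'orientation': array([3.1412e+00, 2.2000e-03, 7.4600e-02]), 'ft_force': array([-0.6714,  0.0953,  1.4682])}
[0.48947009 0.02769267 0.40526613] [-0.32577162  0.00120245  0.07656934]
```

View pics/wrist2o.png

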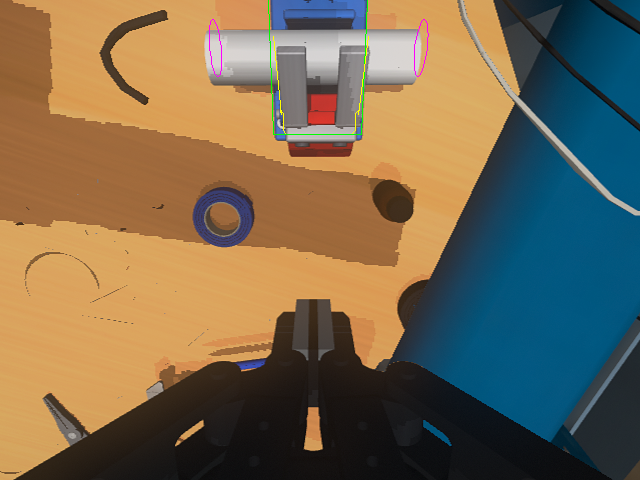

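View pics/wrist2.png

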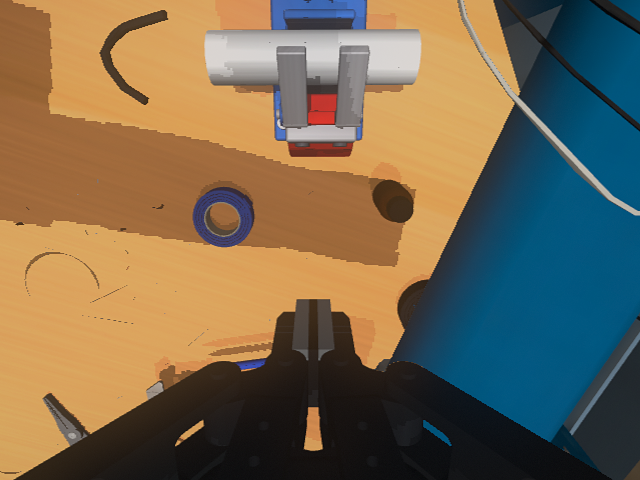

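```bash
python3 - <<'E'
from h import *
import fit2
from fit import obs,bo
c=np.load("w2.npy",allow_pickle=True).item()
w=[((207,58),(0,-80,65)),((420,56),(0,80,65)),((276,139),(75,-43,8)),((362,138),(75,43,8))]
def full(p,raw=False,wc=.3):
    r=[];rc=[]
    ty=lambda P:np.array(P,float)+[p[18]*1000*(P[2] in(4,8)),p[19]*1000*(P[2]==65),0]
    for n,o,P in obs: r+=list(fit2.P2(clamp(ty(P),p[:3]),n,p)[0]-o)
    for n,o,s in bo: r+=list(fit2.P2(clamp(bolt(s,p[3]),p[:3]),n,p)[0]-o)
    for o,P in w: r+=list(proj(clamp(ty(P),p[:3]),None,c["mtx"],c["eye"]+p[20:23],c["orientation"]+p[23:26])[0]-o)
    for n,o,P in fit2.co: rc+=list(fit2.P2(clamp(cap(np.array(P)+[p[5]*1000,0,0],p[4]),p[:3]),n,p)[0]-o)
    if raw: return np.array(r+rc).reshape(-1,2).round(1)
    return np.r_[r,wc*np.array(rc),p[5]/.006,p[6:9]/.0015,p[12:15]/.0015,p[20:23]/.0015,p[9:12]/.003,p[15:18]/.003,p[23:26]/.003,p[18]/.02,p[19]/.003]
f=least_squares(full,np.r_[.49,.065,-1.5,1.1,1.43,.005,np.zeros(20)],loss="soft_l1")
print(f.x.round(4));print(full(f.x,True)[:15].tolist());np.save("p3.npy",f.x)
E
```

```text
[ 4.9000e-01  6.5200e-02 -1.4853e+00  1.1015e+00  1.4080e+00  6.2000e-03
  2.0000e-04 -5.0000e-04  1.0000e-04  0.0000e+00 -9.0000e-04 -1.2000e-03
  4.0000e-04 -1.0000e-04  0.0000e+00  2.0000e-04 -1.3000e-03 -1.8000e-03
 -8.6000e-03 -3.5000e-03 -7.0000e-04  6.0000e-04 -1.2000e-03  6.0000e-04
  1.0000e-03 -1.0000e-04]
[[-1.6, 0.3], [-0.1, 0.4], [0.7, -0.2], [-1.1, 0.4], [0.7, 0.0], [0.8, -0.5], [0.5, 0.3], [-1.0, -0.7], [-0.1, 0.1], [-0.0, 0.1], [1.7, -0.2], [5.5, -0.1], [-3.3, -0.2], [-1.6, -0.1], [0.7, 0.1]]
```

```bash
sed -i 's/^C=.*/C=(0.490,0.0652,-1.488)/' rows.py; cat > capath.py <<'E'
from rows import *
dn=6.2
def tip(th):
    f=np.clip(th/1.41,0,1); s=-34-12*(1-f)**1.5   # corner in closed frame x
    if th>0.0 and s>-50+dn:
        q=cap([(s,0,94)],th)[0]; return np.array([q[0]+11,0,q[2]])
    e=cap([(-50+dn,0,94)],th)[0]; q=cap([(s,0,94)],th)[0]
    return np.array([q[0]+11,0,max(e[2],0)])
def tcp(P): # clamp mm fingertip bottom center -> world TCP
    return clamp(P,C)[0]+[0,0,.017]
O=(np.pi,0,C[2]+np.pi/2)
if __name__=="__main__":
    W=[(tcp(tip(1.41)+[25,0,0]),O)]
    print(rows(W))
    for th in np.arange(1.4,-.01,-.1): print(round(th,2),tip(th).round(1),tcp(tip(th)).round(4))
E
python3 capath.py
```

```text
[[0.58, -2.54, 11.66, 0.02, 0.1, -0.52]]
1.4 [ 66.7   0.  146.5] [ 0.4955 -0.0013  0.1635]
1.3 [ 58.6   0.  147.7] [0.4948 0.0068 0.1647]
1.2 [ 50.4   0.  148.3] [0.4942 0.015  0.1653]
1.1 [ 42.    0.  148.1] [0.4935 0.0233 0.1651]
1.0 [ 33.6   0.  147.1] [0.4928 0.0317 0.1641]
0.9 [ 25.3   0.  145.4] [0.4921 0.04   0.1624]
0.8 [ 17.    0.  142.8] [0.4914 0.0482 0.1598]
0.7 [  9.    0.  139.4] [0.4907 0.0562 0.1564]
0.6 [  1.2   0.  135.1] [0.4901 0.064  0.1521]
0.5 [ -6.2   0.  130.1] [0.4895 0.0714 0.1471]
0.4 [-13.2   0.  124.3] [0.4889 0.0783 0.1413]
0.3 [-19.6   0.  117.7] [0.4884 0.0848 0.1347]
0.2 [-25.5   0.  110.5] [0.4879 0.0906 0.1275]
0.1 [-30.6   0.  102.4] [0.4875 0.0957 0.1194]
-0.0 [-35.   0.  94.] [0.4871 0.1001 0.111 ]
```

Request:
send_rows([
  [[0.2,-0.8,4,0,0,-0.5],[0.4,-1.6,7.5,0,0,-0.5],[0.6,-2.0,10.5,0,0,-0.5],[0.6,-2.4,11.6,0,0,-0.5],[0.6,-2.5,11.6,0,0,-0.5],[0.6,-2.5,11.6,0,0,-0.5],[0.6,-2.5,11.6,0,0,-0.5]],
])

```text
time_s: 2.75
eef_pos: [0.5001, -0.0268, 0.1662]
orientation: [3.141, -0.003, 0.083]
ft_force: [0.3, -0.3, -0.8]
grip_width: -0.004
```

```bash
python3 - <<'E'
from capath import *
from workcell import cams
for n in ("side","scene"):
    c=cams.capture(n);im=c["img"][:,:,::-1];x0,y0,w,h=(220,100,180,200) if n=="side" else (180,100,210,210)
    cv2.imwrite(f"pics/{n}3.png",cv2.resize(im[y0:y0+h,x0:x0+w],None,fx=2.8,fy=2.8,interpolation=cv2.INTER_CUBIC))
s=arm.get_state();print(s["time_s"],s["eef_pos"],s["orientation"],s["ft_force"])
for r in rows([(tcp(tip(t)),O) for t in np.arange(1.45,.55,-.1)],s): print(r)
E
```

```text
2.85 [ 0.49996928 -0.02664402  0.16586638] [ 3.14107349e+00 -3.03741376e-03  8.36029958e-02] [ 0.11250419 -0.46267843  1.3219932 ]
[-0.23, -2.17, 0.31, 0.03, -0.17, 0.05]
[-0.23, -2.97, 0.17, 0.03, -0.17, 0.05]
[-0.23, -3.78, 0.08, 0.03, -0.17, 0.05]
[-0.23, -4.61, 0.06, 0.03, -0.17, 0.05]
[-0.23, -5.45, 0.11, 0.03, -0.17, 0.05]
[-0.23, -6.29, 0.25, 0.03, -0.17, 0.05]
[-0.23, -7.12, 0.46, 0.03, -0.17, 0.05]
[-0.23, -7.94, 0.76, 0.03, -0.17, 0.05]
[-0.23, -8.73, 1.15, 0.03, -0.17, 0.05]
```

View pics/side3.png

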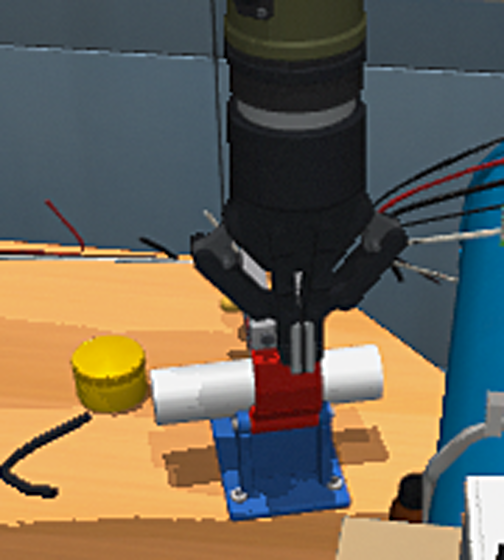

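View pics/scene3.png

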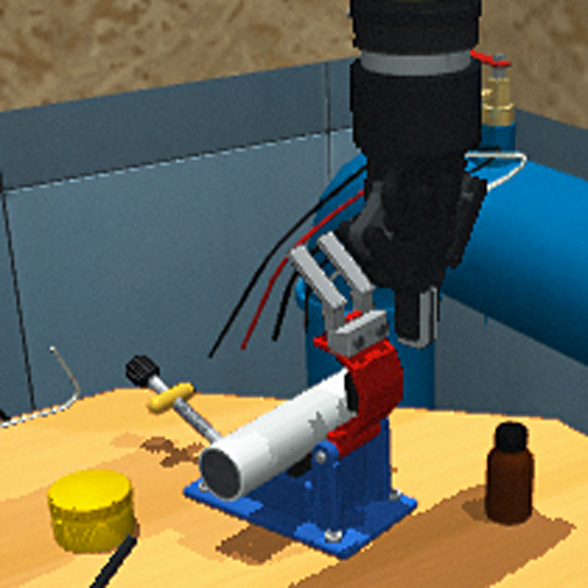

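Request:
send_rows([
  [[-0.2,-0.8,0.3,0,0,0],[-0.4,-1.5,0.3,0,0,0],[-0.4,-2.0,0.3,0,0,0],[-0.4,-2.5,0.25,0,0,0],[-0.4,-3,0.2,0,0,0],[-0.4,-3.4,0.12,0,0,0],[-0.4,-3.8,0.1,0,0,0],[-0.4,-4.2,0.1,0,0,0],[-0.4,-4.6,0.1,0,0,0]],
])

```text
time_s: 3.75
eef_pos: [0.4911, 0.0195, 0.1633]
orientation: [3.142, -0.0, 0.084]
ft_force: [-0.6, -1.6, -0.1]
grip_width: 0.002
```

```bash
python3 - <<'E'
from capath import *
from workcell import cams
for n in ("scene",):
    c=cams.capture(n);im=c["img"][:,:,::-1];x0,y0,w,h=(220,100,180,200) if n=="side" else (180,100,210,210)
    cv2.imwrite(f"pics/{n}4.png",cv2.resize(im[y0:y0+h,x0:x0+w],None,fx=2.8,fy=2.8,interpolation=cv2.INTER_CUBIC))
s=arm.get_state();print(s["time_s"],s["eef_pos"],s["orientation"],s["ft_force"])
for r in rows([(tcp(tip(t)),O) for t in np.arange(1.05,-.01,-.1)],s): print(r)
E
```

```text
3.8 [0.49105984 0.02006577 0.16331325] [-3.14085245e+00 -2.31476049e-04  8.44603122e-02] [1.02094062 0.28445192 0.0377389 ]
[0.27, -0.72, -0.14, -0.04, -0.01, 0.1]
[0.27, -1.56, -0.0, -0.04, -0.01, 0.1]
[0.27, -2.39, 0.22, -0.04, -0.01, 0.1]
[0.27, -3.21, 0.52, -0.04, -0.01, 0.1]
[0.27, -4.0, 0.9, -0.04, -0.01, 0.1]
[0.28, -4.76, 1.36, -0.04, -0.01, 0.1]
[0.28, -5.48, 1.91, -0.04, -0.01, 0.1]
[0.28, -6.15, 2.53, -0.04, -0.01, 0.1]
[0.28, -6.77, 3.22, -0.04, -0.01, 0.1]
[0.28, -7.32, 3.98, -0.04, -0.01, 0.1]
[0.28, -7.79, 4.81, -0.04, -0.01, 0.1]
```

View pics/scene4.png

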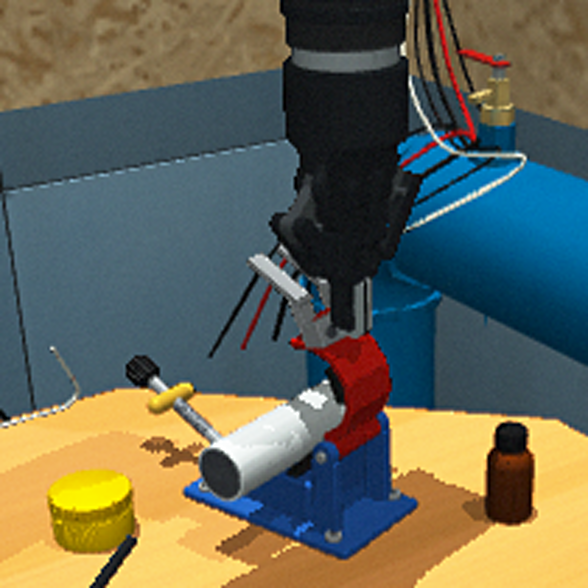

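Request:
send_rows([
  [[0,-0.7,-0.1,0,0,0],[0,-1.1,-0.05,0,0,0],[0,-1.55,0,0,0,0],[0,-2.0,0.1,0,0,0],[0,-2.4,0.22,0,0,0],[0,-2.8,0.37,0,0,0],[0,-3.2,0.52,0,0,0],[0,-3.6,0.7,0,0,0],[0,-4.0,0.9,0,0,0],[0,-4.4,1.13,0,0,0],[0,-4.8,1.36,0,0,0],[0,-5.1,1.63,0,0,0]],
])

```text
time_s: 5.0
eef_pos: [0.4867, 0.0705, 0.1468]
orientation: [-3.141, -0.0, 0.084]
ft_force: [-0.2, -0.5, 1.2]
grip_width: 0.0
```

```bash
python3 - <<'E'
from capath import *
from workcell import cams
for n in ("scene",):
    c=cams.capture(n);im=c["img"][:,:,::-1];x0,y0,w,h=(220,100,180,200) if n=="side" else (180,100,210,210)
    cv2.imwrite(f"pics/{n}5.png",cv2.resize(im[y0:y0+h,x0:x0+w],None,fx=2.8,fy=2.8,interpolation=cv2.INTER_CUBIC))
s=arm.get_state();print(s["time_s"],s["eef_pos"],s["orientation"],s["ft_force"])
for t in (.45,.4,.35,.3,.25,.2,.15,.1,.05,0): print(t,rows([(tcp(tip(t)),O)],s))
E
```

```text
5.05 [0.48638159 0.07082467 0.14639092] [-3.14085900e+00  6.97112359e-04  8.46058886e-02] [0.46205716 0.31628375 0.57305082]
0.45 [[0.31, -0.38, 0.21, -0.04, 0.04, 0.1]]
0.4 [[0.32, -0.73, 0.51, -0.04, 0.04, 0.1]]
0.35 [[0.32, -1.06, 0.83, -0.04, 0.04, 0.1]]
0.3 [[0.32, -1.37, 1.17, -0.04, 0.04, 0.1]]
0.25 [[0.32, -1.67, 1.52, -0.04, 0.04, 0.1]]
0.2 [[0.32, -1.95, 1.89, -0.04, 0.04, 0.1]]
0.15 [[0.32, -2.22, 2.29, -0.04, 0.04, 0.1]]
0.1 [[0.32, -2.47, 2.7, -0.04, 0.04, 0.1]]
0.05 [[0.32, -2.7, 3.12, -0.04, 0.04, 0.1]]
0 [[0.32, -2.91, 3.54, -0.04, 0.04, 0.1]]
```

View pics/scene5.png

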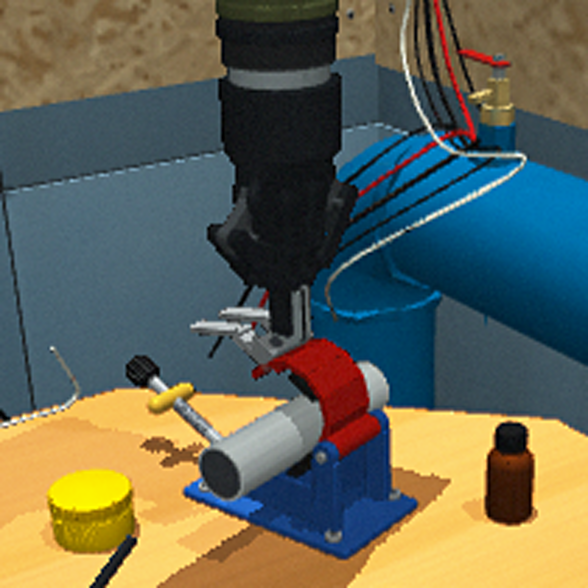

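Request:
send_rows([
  [[0.1,-0.4,0.2,0,0,0],[0.2,-0.75,0.5,0,0,0],[0.2,-1.1,0.83,0,0,0],[0.2,-1.4,1.17,0,0,0],[0.2,-1.7,1.52,0,0,0],[0.2,-2.0,1.9,0,0,0],[0.2,-2.15,2.1,0,0,0],[0.2,-2.25,2.3,0,0,0],[0.2,-2.35,2.4,0,0,0]],
])

```text
time_s: 5.95
eef_pos: [0.4866, 0.0937, 0.1228]
orientation: [3.142, 0.0, 0.084]
ft_force: [0.4, -0.8, 0.8]
grip_width: 0.006
```

```bash
python3 - <<'E'
from capath import *
from workcell import cams
for n in ("scene",):
    c=cams.capture(n);im=c["img"][:,:,::-1];x0,y0,w,h=(220,100,180,200) if n=="side" else (180,100,210,210)
    cv2.imwrite(f"pics/{n}6.png",cv2.resize(im[y0:y0+h,x0:x0+w],None,fx=2.8,fy=2.8,interpolation=cv2.INTER_CUBIC))
s=arm.get_state();print(s["time_s"],s["eef_pos"],s["orientation"],s["ft_force"])
for t in (.2,.15,.1,.05,0): print(t,rows([(tcp(tip(t)),O)],s))
E
```

```text
6.0 [0.48657401 0.09376607 0.12271636] [-3.14149067e+00  3.66184071e-04  8.41526651e-02] [-0.08030222 -0.25533657 -1.30489389]
0.2 [[0.1, 0.33, -0.47, -0.01, 0.02, 0.08]]
0.15 [[0.11, 0.06, -0.08, -0.01, 0.02, 0.08]]
0.1 [[0.11, -0.19, 0.33, -0.01, 0.02, 0.08]]
0.05 [[0.11, -0.42, 0.75, -0.01, 0.02, 0.08]]
0 [[0.11, -0.62, 1.17, -0.01, 0.02, 0.08]]
```

View pics/scene6.png

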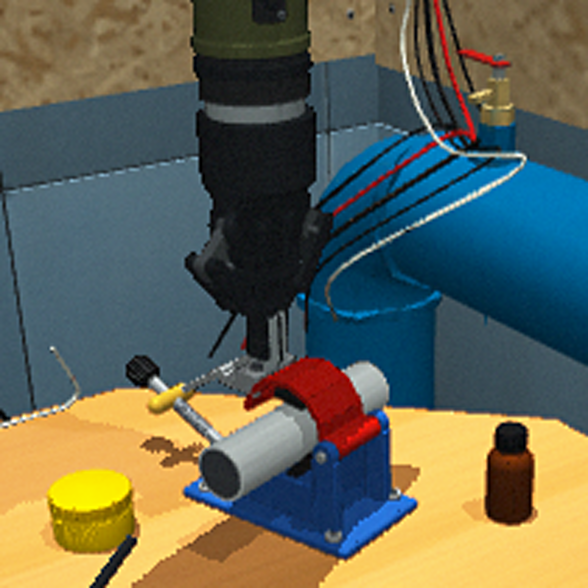

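Request:
send_rows([
  [[0,-0.2,0.1,0,0,0],[0,-0.35,0.2,0,0,0],[0,-0.45,0.35,0,0,0],[0,-0.5,0.5,0,0,0],[0,-0.5,0.5,0,0,0]],
])

```text
time_s: 6.5
eef_pos: [0.4861, 0.0987, 0.1178]
orientation: [-3.142, 0.0, 0.084]
ft_force: [0.1, 0.6, -0.4]
grip_width: -0.0
```

Request:
send_rows([
  [[0,0,0.1,0,0,0],[0,-0.05,0.2,0,0,0],[0,-0.05,0.2,0,0,0]],
])

```text
time_s: 6.8
eef_pos: [0.4862, 0.0991, 0.1159]
orientation: [3.142, 0.0, 0.084]
ft_force: [-0.4, -0.1, -0.4]
grip_width: 0.002
```

Request:
send_rows([
  [[0,0,0.1,0,0,0],[0,0,0.1,0,0,0]],
])

```text
time_s: 7.0
eef_pos: [0.4864, 0.0992, 0.115]
orientation: [-3.141, -0.0, 0.084]
ft_force: [0.3, 0.2, 0.3]
grip_width: -0.001
```

Request:
send_rows([
  [[0,0,0.1,0,0,0],[0,0,0.1,0,0,0]],
])

```text
time_s: 7.2
eef_pos: [0.4865, 0.0993, 0.1142]
orientation: [-3.141, -0.0, 0.084]
ft_force: [0.2, 0.5, 1.8]
grip_width: 0.002
```

```bash
python3 - <<'E'
from rows import *
from workcell import cams
c=cams.capture("scene");im=c["img"][:,:,::-1];x0,y0,w,h=(210,190,140,110)
cv2.imwrite("pics/scene7.png",cv2.resize(im[y0:y0+h,x0:x0+w],None,fx=5,fy=5,interpolation=cv2.INTER_CUBIC))
print([arm.get_state()["ft_force"]])
E
```

```text
[array([-0.21238366,  0.13968513,  1.28912447])]
```

View pics/scene7.png

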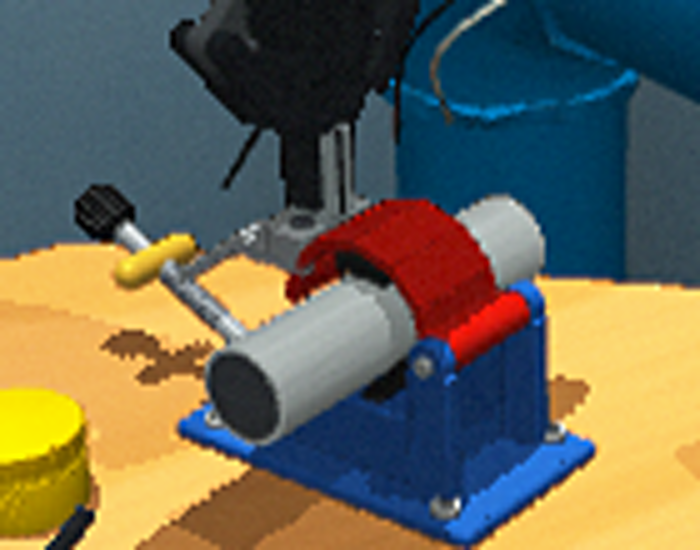

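Request:
send_rows([
  [[0,0,0.1,0,0,0],[0,0,0.1,0,0,0]],
])

```text
time_s: 7.45
eef_pos: [0.4865, 0.0993, 0.1132]
orientation: [-3.141, -0.001, 0.084]
ft_force: [-0.3, 0.9, 3.8]
grip_width: -0.003
```

Request:
send_rows([
  [[0,0,0.1,0,0,0],[0,0,0.1,0,0,0]],
])

```text
time_s: 7.65
eef_pos: [0.4866, 0.0994, 0.1123]
orientation: [-3.141, -0.001, 0.084]
ft_force: [-0.4, 1.0, 4.1]
grip_width: 0.004
```

Request:
send_rows([
  [[0,0,0.1,0,0,0],[0,0,0.1,0,0,0]],
])

```text
time_s: 7.85
eef_pos: [0.4867, 0.0995, 0.1115]
orientation: [-3.141, -0.001, 0.084]
ft_force: [-0.6, 0.9, 6.3]
grip_width: -0.002
```

Request:
send_rows([
  [[0,0,0.05,0,0,0],[0,0,0.05,0,0,0]],
])

```text
time_s: 8.05
eef_pos: [0.4867, 0.0996, 0.1112]
orientation: [-3.14, -0.001, 0.084]
ft_force: [-0.7, 1.9, 7.6]
grip_width: -0.002
```

```bash
python3 - <<'E'
from rows import *
k=bolt(110,1.1015);g=clamp(k,C)[0];print(k,g)
O=(np.pi,0,C[2]+np.pi/2)
print(rows([((.4867,.0996,.19),O),(g+[0,0,.13],O)]))
E
```

```text
[-159.10754265    0.           64.74846807] [0.47684153 0.22376249 0.06474847]
[[0.01, -0.01, -7.88, -0.06, -0.07, 0.09], [0.07, -12.46, -8.34, -0.06, -0.07, 0.09]]
```

Request:
send_rows([
  [[0,0,-2.5,0,0,0],[0,0,-6,0,0,0],[0,-3,-8.3,0,0,0],[0,-7,-8.3,0,0,0],[0,-10.5,-8.3,0,0,0],[0,-12.5,-8.3,0,0,0],[0,-12.5,-8.3,0,0,0]],
], claw=4.5)

```text
time_s: 8.75
eef_pos: [0.4754, 0.2256, 0.1929]
orientation: [3.141, 0.0, 0.088]
ft_force: [0.1, -0.5, -0.2]
grip_width: 0.529
```

```bash
python3 - <<'E'
from over import *
from workcell import cams
s=arm.get_state();print(s["time_s"],s["eef_pos"],s["orientation"],s["ft_force"])
c=cams.capture("wrist");np.save("w8.npy",c,allow_pickle=True)
overlay(c,"pics/wrist8o.png",C,1.1015,.04,6.2)
c=cams.capture("scene");im=c["img"][:,:,::-1];x0,y0,w,h=(210,190,140,110)
cv2.imwrite("pics/scene8.png",cv2.resize(im[y0:y0+h,x0:x0+w],None,fx=5,fy=5,interpolation=cv2.INTER_CUBIC))
E
```

```text
8.75 [0.4753891  0.22564887 0.19286753] [3.14146353e+00 4.37987301e-04 8.75523688e-02] [ 0.07973605 -0.45562245 -0.23204461]
```

View pics/wrist8o.png

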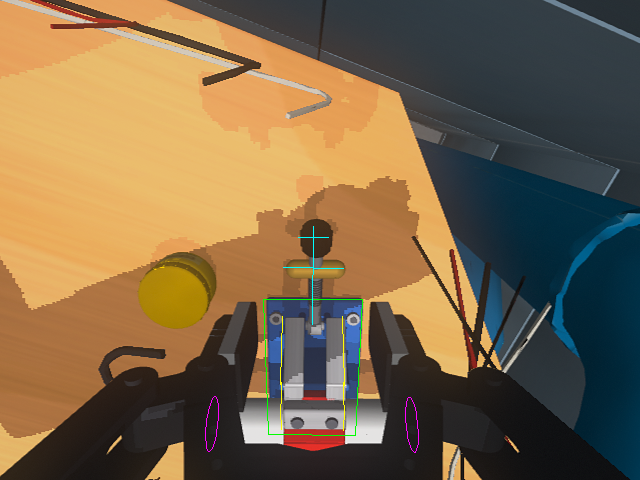

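View pics/scene8.png

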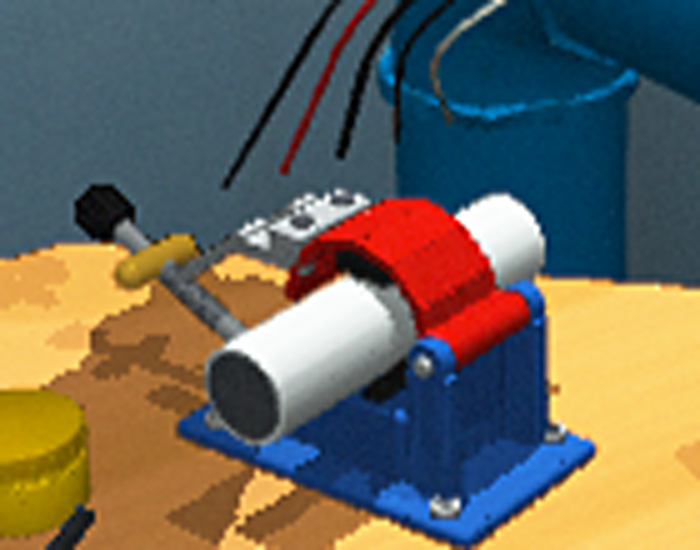

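```bash
python3 - <<'E'
from rows import *
c=np.load("w8.npy",allow_pickle=True).item()
for P in [(-95,22,56),(-88,22,62),(-58.8,22,86.5),(-44,22,94),(-26,22,94),(-40,22,94),(-34,22,94),(-22,22,94),(0,22,101)]:
    print(P,proj(clamp(cap([P],.04),C),None,c["mtx"],c["eye"],c["orientation"]).round())
im=c["img"][:,:,::-1][280:460,240:390];cv2.imwrite("pics/wrist8c.png",cv2.resize(im,None,fx=3.3,fy=3.3,interpolation=cv2.INTER_CUBIC))
E
```

```text
(-95, 22, 56) [[342. 316.]]
(-88, 22, 62) [[343. 329.]]
(-58.8, 22, 86.5) [[344. 385.]]
(-44, 22, 94) [[344. 409.]]
(-26, 22, 94) [[343. 429.]]
(-40, 22, 94) [[344. 414.]]
(-34, 22, 94) [[343. 421.]]
(-22, 22, 94) [[343. 434.]]
(0, 22, 101) [[342. 465.]]
```

View pics/wrist8c.png

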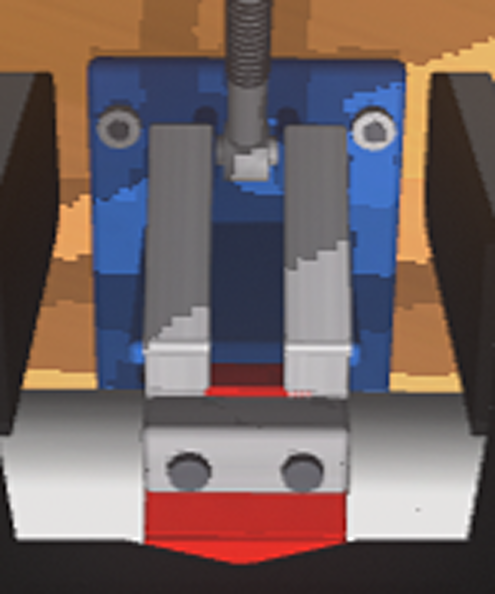

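```bash
python3 - <<'E'
from rows import *
O=(np.pi,0,C[2]+np.pi/2)
print(rows([((.4785,.2238,.068),O)]))
E
```

```text
[[0.34, -0.04, 12.48, 0.09, 0.08, 0.12]]
```

Request:
send_rows([
  [[0.2,0,4,0,0,0.1],[0.35,0,8,0,0,0.1],[0.35,0,10.5,0,0,0.1],[0.35,0,12,0,0,0.1],[0.35,0,12.5,0,0,0.1],[0.35,0,12.5,0,0,0.1]],
])

```text
time_s: 9.45
eef_pos: [0.4788, 0.2227, 0.0679]
orientation: [3.141, 0.002, 0.081]
ft_force: [0.6, 0.0, 0.4]
grip_width: 0.528
```

```bash
python3 - <<'E'
from over import *
from workcell import cams
s=arm.get_state();print(s["time_s"],s["eef_pos"],s["orientation"],s["ft_force"],s["grip_width"])
c=cams.capture("wrist");cv2.imwrite("pics/wrist9.png",c["img"][:,:,::-1])
E
```

```text
9.45 [0.47877083 0.22267258 0.06786742] [3.14054822e+00 1.82311213e-03 8.09361558e-02] [0.62645358 0.0240862  0.43888544] 0.5284880881027042
```

View pics/wrist9.png

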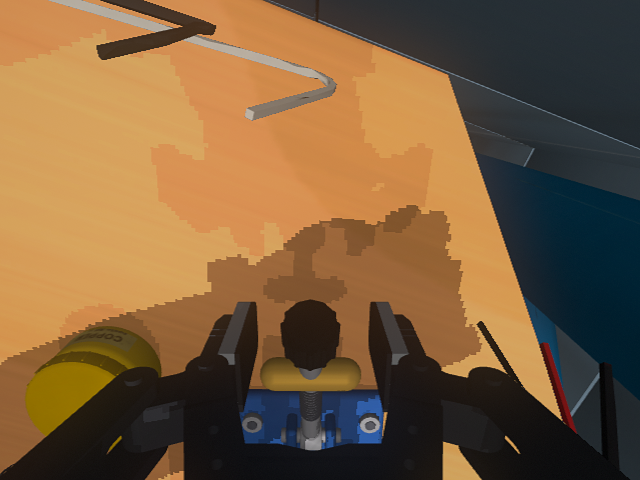

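Request:
send_rows([
  [[0,0,0,0,0,0],[0,0,0,0,0,0],[0,0,0,0,0,0],[0,0,0,0,0,0],[0,0,0,0,0,0]],
], claw=1.0, squeeze=20)

```text
time_s: 10.0
eef_pos: [0.4779, 0.2244, 0.0688]
orientation: [-3.14, 0.002, 0.083]
ft_force: [-4.8, 2.6, 2.1]
grip_width: 0.224
```

```bash
python3 - <<'E'
from rows import *
s=arm.get_state();print(s["time_s"],s["eef_pos"],s["ft_force"],s["grip_width"]*85)
k0=bolt(110,1.1015)
for t in np.arange(1.04,.44,-.06):
    d=(bolt(110,t)-k0)/10;print(round(t,2),"y",d[0].round(2),"z",-d[2].round(2))
E
```

```text
10.0 [0.47785033 0.22444502 0.06883313] [-4.82686512  2.55236571  2.08626213] 19.009931834334516
1.04 y 0.32 z -0.59
0.98 y 0.68 z -1.15
0.92 y 1.06 z -1.69
0.86 y 1.47 z -2.2
0.8 y 1.92 z -2.69
0.74 y 2.39 z -3.15
0.68 y 2.89 z -3.58
0.62 y 3.42 z -3.98
0.56 y 3.97 z -4.34
0.5 y 4.54 z -4.68
0.44 y 5.13 z -4.98
```

Request:
send_rows([
  [[-0.08,0.16,-0.3,0,0,0],[-0.1,0.32,-0.6,0,0,0],[-0.1,0.5,-0.87,0,0,0],[-0.1,0.68,-1.15,0,0,0]],
])

```text
time_s: 10.4
eef_pos: [0.4783, 0.2176, 0.0804]
orientation: [-3.14, 0.001, 0.083]
ft_force: [-3.7, 4.1, 0.4]
grip_width: 0.225
```

Request:
send_rows([
  [[-0.05,0.38,-0.54,0,0,0],[-0.05,0.8,-1.05,0,0,0],[-0.05,1.24,-1.54,0,0,0],[-0.05,1.71,-2.0,0,0,0],[-0.05,2.2,-2.43,0,0,0],[-0.05,2.74,-2.83,0,0,0],[-0.05,3.29,-3.19,0,0,0],[-0.05,3.86,-3.53,0,0,0],[-0.05,3.86,-3.53,0,0,0]],
])

```text
time_s: 11.3
eef_pos: [0.4815, 0.1776, 0.1158]
orientation: [3.141, -0.0, 0.081]
ft_force: [-4.3, 0.5, 3.4]
grip_width: 0.222
```

```bash
python3 - <<'E'
from rows import *
from workcell import cams
s=arm.get_state();print(s["time_s"],s["eef_pos"],s["ft_force"],s["grip_width"]*85)
for n in ("wrist","scene"):
    c=cams.capture(n);im=c["img"][:,:,::-1]
    if n=="scene":
        x0,y0,w,h=(210,150,140,150);im=cv2.resize(im[y0:y0+h,x0:x0+w],None,fx=4,fy=4,interpolation=cv2.INTER_CUBIC)
    cv2.imwrite(f"pics/{n}10.png",im)
E
```

```text
11.3 [0.48147503 0.17760618 0.11577176] [-4.27807236  0.45678283  3.36277597] 18.883984168581783
```

View pics/wrist10.png

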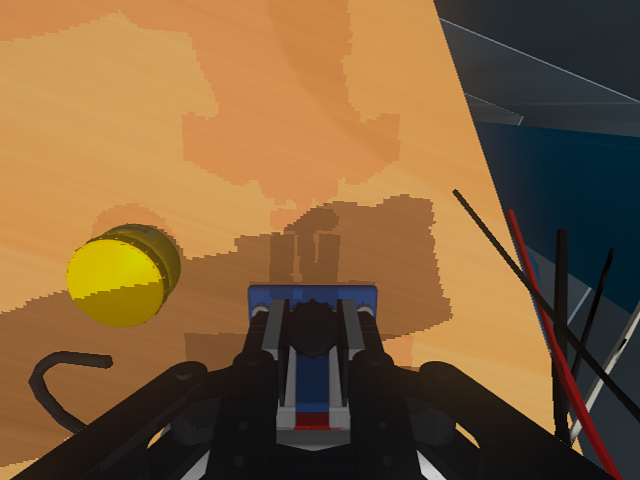

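View pics/scene10.png

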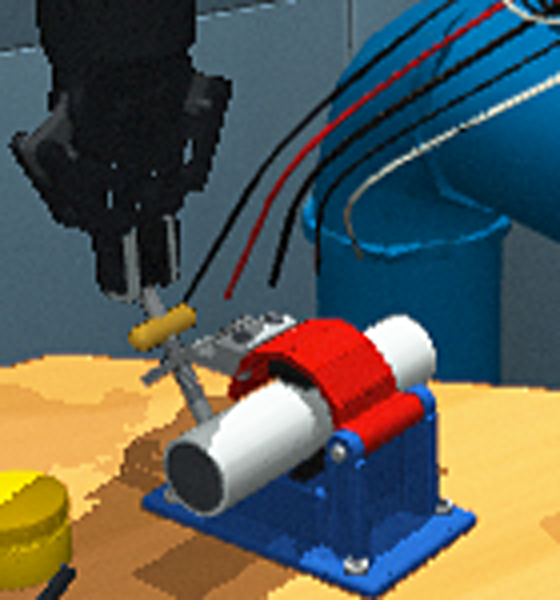

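Request:
send_rows([
  [[0,0,0,0,0,0],[0,0,0,0,0,0],[0,0,0,0,0,0]],
], claw=4.5)

```text
time_s: 11.7
eef_pos: [0.4826, 0.1785, 0.1154]
orientation: [3.141, -0.002, 0.082]
ft_force: [0.5, 0.2, 0.1]
grip_width: 0.525
```

```bash
python3 - <<'E'
from rows import *
s=arm.get_state();print(s["time_s"],s["eef_pos"],s["ft_force"],s["grip_width"]*85)
O=(np.pi,0,C[2]+np.pi/2)
g=clamp([-150,0,105],C)[0]+[0.002,0,.017];print(g)
print(rows([(g+[0,0,.06],O),(g,O)]))
E
```

```text
11.7 [0.48255634 0.17849301 0.11535021] [0.53389182 0.24014533 0.07762338] 44.65399834129684
[0.47959474 0.21468615 0.122     ]
[[0.01, -3.63, -6.67, 0.05, -0.1, -0.04], [0.0, -3.63, -0.67, 0.05, -0.1, -0.04]]
```

Request:
send_rows([
  [[0,0,-2.5,0,0,0],[0,0,-5.5,0,0,0],[0,-1,-6.7,0,0,0],[0,-3.2,-6.7,0,0,0],[0,-3.6,-6.7,0,0,0]],
])

```text
time_s: 12.2
eef_pos: [0.4797, 0.2161, 0.1831]
orientation: [-3.141, -0.003, 0.084]
ft_force: [-0.2, -0.7, -0.0]
grip_width: 0.524
```

Request:
send_rows([
  [[0,0,0,0,0,0],[0,0,0,0,0,0],[0,0,0,0,0,0],[0,0,1,0,0,0],[0,0,4,0,0,0],[0,0,6,0,0,0],[0,0,6,0,0,0]],
], claw=0)

```text
time_s: 12.9
eef_pos: [0.4759, 0.2128, 0.119]
orientation: [3.139, 0.007, 0.082]
ft_force: [-0.8, -0.4, -1.1]
grip_width: -0.001
```

```bash
python3 - <<'E'
from rows import *
from workcell import cams
s=arm.get_state();print(s["time_s"],s["eef_pos"],s["ft_force"],s["grip_width"]*85)
c=cams.capture("wrist");im=c["img"][:,:,::-1];cv2.imwrite("pics/wrist11.png",im)
c=cams.capture("scene");im=c["img"][:,:,::-1]
x0,y0,w,h=(210,150,140,150);im=cv2.resize(im[y0:y0+h,x0:x0+w],None,fx=4,fy=4,interpolation=cv2.INTER_CUBIC)
cv2.imwrite(f"pics/scene11.png",im)
E
```

```text
12.9 [0.47587343 0.2128307  0.11897058] [-0.82393557 -0.38279346 -1.06204121] -0.11971970020176864
```

View pics/scene11.png

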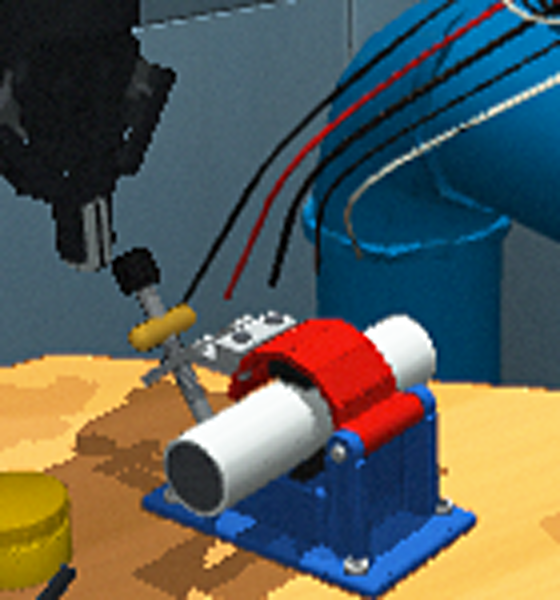

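View pics/wrist11.png

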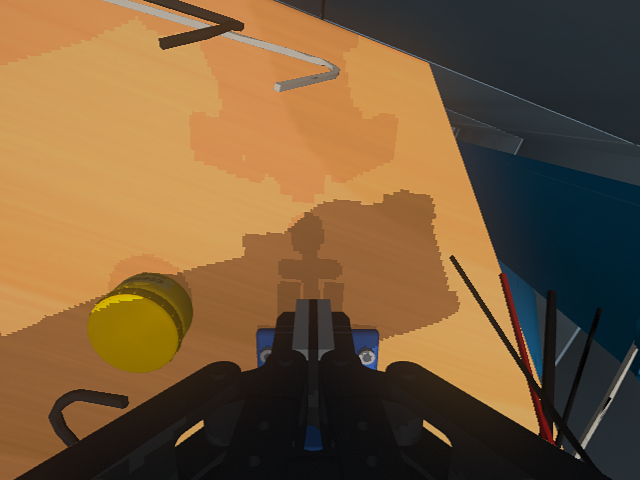

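Request:
send_rows([
  [[0.2,0.4,-0.2,0,0,0],[0.3,0.9,-0.2,0,0,0],[0.3,1.4,-0.2,0,0,0],[0.3,1.9,-0.2,0,0,0],[0.3,2.4,-0.2,0,0,0],[0.3,2.9,-0.2,0,0,0],[0.3,3.3,-0.2,0,0,0],[0.3,3.5,-0.2,0,0,0]],
])

```text
time_s: 13.8
eef_pos: [0.4843, 0.1793, 0.1242]
orientation: [3.141, 0.0, 0.082]
ft_force: [-0.7, 0.6, 0.0]
grip_width: 0.003
```

```bash
cat > look.py <<'E'
from rows import *
from workcell import cams
import sys
k=sys.argv[1]
s=arm.get_state();print(s["time_s"],s["eef_pos"],s["ft_force"],s["grip_width"]*85)
c=cams.capture("scene");im=c["img"][:,:,::-1]
x0,y0,w,h=(210,150,140,150);im=cv2.resize(im[y0:y0+h,x0:x0+w],None,fx=4,fy=4,interpolation=cv2.INTER_CUBIC)
cv2.imwrite(f"pics/scene{k}.png",im)
print(arm.get_state()["ft_force"])
E
python3 look.py 12
```

```text
13.8 [0.48429703 0.17929432 0.12423216] [-0.68399825  0.59960717  0.04289179] 0.2832838700170897
[-0.4050754  -0.33053438  0.51659898]
```

View pics/scene12.png

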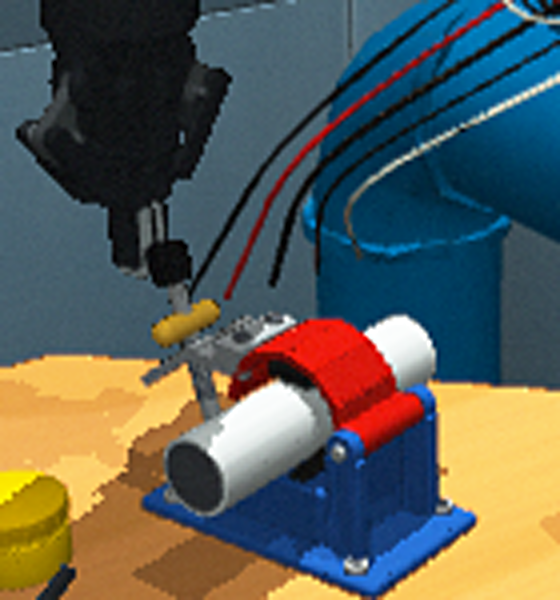

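Request:
send_rows([
  [[0,0.2,0,0,0,0],[0,0.4,0,0,0,0],[0,0.6,0,0,0,0],[0,0.8,0,0,0,0]],
])

```text
time_s: 14.25
eef_pos: [0.4851, 0.1717, 0.1243]
orientation: [3.142, 0.0, 0.082]
ft_force: [-0.5, 0.5, -0.3]
grip_width: 0.001
```

Request:
send_rows([
  [[0,0.2,0,0,0,0],[0,0.4,0,0,0,0]],
])

```text
time_s: 14.45
eef_pos: [0.4854, 0.1677, 0.1243]
orientation: [3.142, 0.0, 0.082]
ft_force: [-0.5, 0.3, -0.7]
grip_width: 0.001
```

Request:
send_rows([
  [[0,0.2,0,0,0,0],[0,0.4,0,0,0,0]],
])

```text
time_s: 14.65
eef_pos: [0.4857, 0.1637, 0.1243]
orientation: [3.142, 0.0, 0.082]
ft_force: [-0.5, 0.9, 0.5]
grip_width: -0.001
```

Request:
send_rows([
  [[0,0.1,0,0,0,0],[0,0.2,0,0,0,0]],
])

```text
time_s: 14.85
eef_pos: [0.4859, 0.1621, 0.1244]
orientation: [-3.141, -0.0, 0.082]
ft_force: [0.2, 2.0, 0.6]
grip_width: -0.004
```

Request:
send_rows([
  [[0,0.1,0,0,0,0],[0,0.2,0,0,0,0]],
])

```text
time_s: 15.05
eef_pos: [0.4861, 0.1602, 0.1245]
orientation: [-3.141, -0.0, 0.083]
ft_force: [-0.2, 3.0, 2.3]
grip_width: -0.001
```

Request:
send_rows([
  [[0,0.1,0,0,0,0],[0,0.2,0,0,0,0]],
])

```text
time_s: 15.25
eef_pos: [0.4863, 0.1583, 0.1245]
orientation: [-3.141, -0.0, 0.083]
ft_force: [-1.0, 4.4, 2.7]
grip_width: 0.002
```

Request:
send_rows([
  [[0,0.1,0,0,0,0],[0,0.2,0,0,0,0]],
])

```text
time_s: 15.45
eef_pos: [0.4865, 0.1563, 0.1245]
orientation: [-3.141, -0.0, 0.083]
ft_force: [-0.6, 4.4, 3.3]
grip_width: 0.003
```

Request:
send_rows([
  [[0,0.1,0,0,0,0],[0,0.2,0,0,0,0]],
])

```text
time_s: 15.65
eef_pos: [0.4867, 0.1545, 0.1246]
orientation: [-3.14, -0.0, 0.083]
ft_force: [-1.4, 5.6, 5.2]
grip_width: -0.003
```

Request:
send_rows([
  [[0,0.1,0,0,0,0],[0,0.2,0,0,0,0]],
])

```text
time_s: 15.85
eef_pos: [0.4869, 0.1524, 0.1246]
orientation: [-3.141, -0.001, 0.083]
ft_force: [-1.2, 4.5, 3.2]
grip_width: -0.004
```

Request:
send_rows([
  [[0,0.1,0,0,0,0],[0,0.2,0,0,0,0]],
])

```text
time_s: 16.05
eef_pos: [0.487, 0.1496, 0.1243]
orientation: [3.141, -0.0, 0.082]
ft_force: [-0.6, 3.4, 2.0]
grip_width: -0.001
```

```bash
python3 look.py 13
```

```text
16.05 [0.48702566 0.14964723 0.12431323] [-0.60014355  3.39541613  1.96095968] -0.1107224606970221
[1.45670363 2.52489622 1.06159028]
```

View pics/scene13.png

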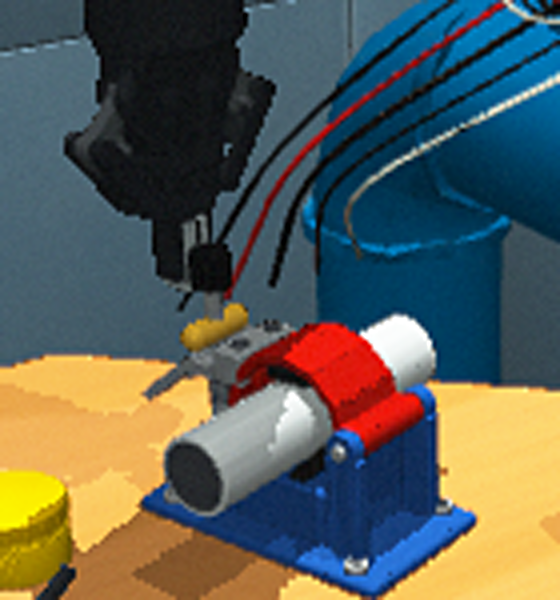

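Request:
send_rows([
  [[0,0.05,0,0,0,0],[0,0.1,0,0,0,0]],
])

```text
time_s: 16.3
eef_pos: [0.487, 0.1486, 0.1242]
orientation: [3.141, 0.0, 0.082]
ft_force: [0.7, 2.3, 1.4]
grip_width: -0.001
```

Request:
send_rows([
  [[0,0.05,0,0,0,0],[0,0.1,0,0,0,0]],
])

```text
time_s: 16.5
eef_pos: [0.4871, 0.1477, 0.1242]
orientation: [3.141, 0.0, 0.082]
ft_force: [0.3, 2.6, 1.2]
grip_width: 0.001
```

Request:
send_rows([
  [[0,0.05,0,0,0,0],[0,0.1,0,0,0,0]],
])

```text
time_s: 16.7
eef_pos: [0.4871, 0.1467, 0.1242]
orientation: [3.141, 0.0, 0.082]
ft_force: [0.3, 1.2, 2.0]
grip_width: 0.001
```

Request:
send_rows([
  [[0,0.05,0,0,0,0],[0,0.1,0,0,0,0]],
])

```text
time_s: 16.9
eef_pos: [0.4871, 0.1456, 0.1242]
orientation: [3.141, 0.0, 0.082]
ft_force: [-0.5, 0.9, 0.6]
grip_width: -0.001
```

Request:
send_rows([
  [[0,0.05,0,0,0,0],[0,0.1,0,0,0,0]],
])

```text
time_s: 17.1
eef_pos: [0.4871, 0.1446, 0.1241]
orientation: [3.141, 0.001, 0.082]
ft_force: [0.2, 0.8, 1.0]
grip_width: 0.003
```

Request:
send_rows([
  [[0,0.05,0,0,0,0],[0,0.1,0,0,0,0]],
])

```text
time_s: 17.3
eef_pos: [0.4871, 0.1436, 0.1241]
orientation: [3.141, 0.001, 0.082]
ft_force: [0.4, -0.1, 0.3]
grip_width: 0.001
```

Request:
send_rows([
  [[0,0.05,0,0,0,0],[0,0.1,0,0,0,0]],
])

```text
time_s: 17.5
eef_pos: [0.4873, 0.1427, 0.1242]
orientation: [3.141, 0.0, 0.082]
ft_force: [0.2, -0.3, -0.0]
grip_width: 0.001
```

```bash
python3 look.py 14
```

```text
17.5 [0.48731414 0.14274358 0.12422413] [ 0.22910739 -0.27363343 -0.02157308] 0.09230219377925789
[-0.39806473 -0.2247863   0.31795517]
```

View pics/scene14.png

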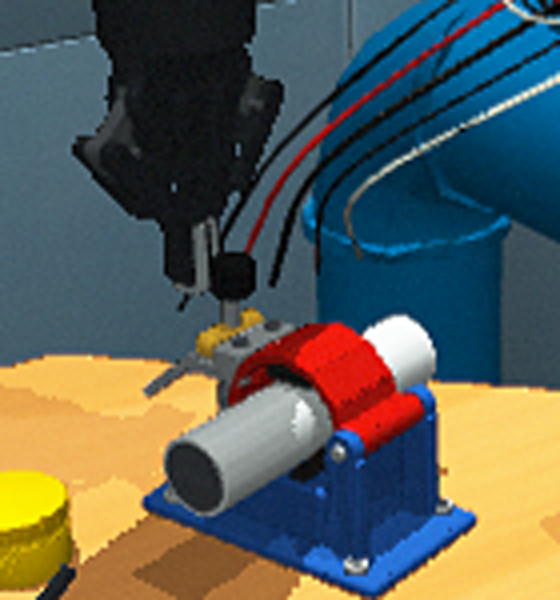

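Request:
send_rows([
  [[0,0.1,0,0,0,0],[0,0.2,0,0,0,0]],
])

```text
time_s: 17.75
eef_pos: [0.4876, 0.1409, 0.1243]
orientation: [3.141, 0.0, 0.082]
ft_force: [-0.7, 0.2, -0.8]
grip_width: 0.002
```

Request:
send_rows([
  [[0,0.1,0,0,0,0],[0,0.1,0,0,0,0]],
])

```text
time_s: 17.95
eef_pos: [0.4877, 0.1398, 0.1243]
orientation: [3.141, 0.0, 0.082]
ft_force: [0.5, -0.3, -0.2]
grip_width: 0.002
```

Request:
send_rows([
  [[0,0.1,0,0,0,0],[0,0.1,0,0,0,0]],
])

```text
time_s: 18.15
eef_pos: [0.4877, 0.1389, 0.1243]
orientation: [3.142, 0.0, 0.082]
ft_force: [-0.9, 0.3, 0.4]
grip_width: 0.003
```

Request:
send_rows([
  [[0,0.1,0,0,0,0],[0,0.1,0,0,0,0]],
])

```text
time_s: 18.35
eef_pos: [0.4878, 0.1379, 0.1243]
orientation: [3.142, 0.0, 0.082]
ft_force: [0.1, -0.1, 0.5]
grip_width: -0.003
```

Request:
send_rows([
  [[0,0.1,0,0,0,0],[0,0.1,0,0,0,0]],
])

```text
time_s: 18.55
eef_pos: [0.4879, 0.1369, 0.1243]
orientation: [3.142, 0.0, 0.082]
ft_force: [0.2, 0.4, 0.5]
grip_width: -0.001
```

Request:
send_rows([
  [[0,0.1,0,0,0,0],[0,0.1,0,0,0,0]],
])

```text
time_s: 18.75
eef_pos: [0.4881, 0.1361, 0.1244]
orientation: [-3.141, -0.0, 0.082]
ft_force: [-0.1, 0.7, 0.1]
grip_width: 0.002
```

```bash
python3 look.py 15
```

```text
18.75 [0.48807232 0.13612023 0.12435943] [-0.09016541  0.67600855  0.09422701] 0.16390798798390238
[-0.68634277  0.07147818 -0.22485729]
```

View pics/scene15.png

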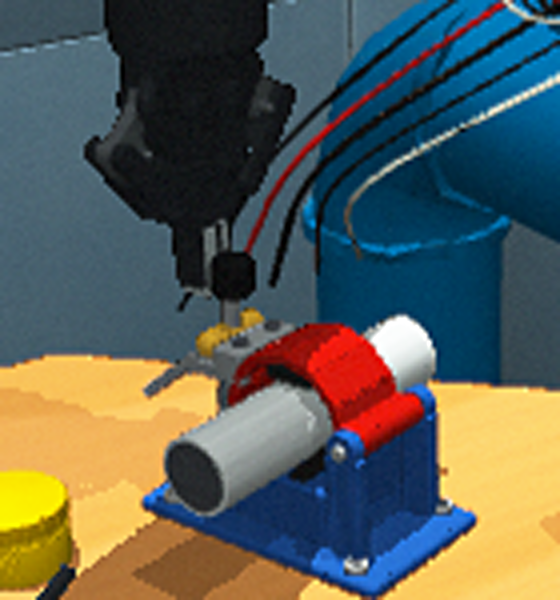

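Request:
send_rows([
  [[0,0.1,0,0,0,0],[0,0.1,0,0,0,0]],
])

```text
time_s: 19.0
eef_pos: [0.4881, 0.1355, 0.1244]
orientation: [-3.14, 0.0, 0.083]
ft_force: [-0.4, 3.6, -0.4]
grip_width: 0.001
```

Request:
send_rows([
  [[0,0.1,0,0,0,0],[0,0.1,0,0,0,0]],
])

```text
time_s: 19.2
eef_pos: [0.4881, 0.1353, 0.1244]
orientation: [-3.138, 0.0, 0.083]
ft_force: [-1.5, 6.4, -0.7]
grip_width: 0.002
```

Request:
send_rows([
  [[0,0.05,0,0,0,0],[0,0.05,0,0,0,0]],
])

```text
time_s: 19.4
eef_pos: [0.4881, 0.1352, 0.1244]
orientation: [-3.137, 0.0, 0.083]
ft_force: [-0.3, 6.4, 0.1]
grip_width: -0.001
```

Request:
send_rows([
  [[0,-0.5,0,0,0,0],[0,-2,0,0,0,0],[0,-4,-1,0,0,0],[0,-6,-4,0,0,0],[0,-7,-8,0,0,0],[0,-7,-10,0,0,0],[0,-7,-10,0,0,0]],
])

```text
time_s: 20.1
eef_pos: [0.4845, 0.205, 0.2277]
orientation: [-3.14, -0.007, 0.083]
ft_force: [0.5, 0.1, 0.0]
grip_width: -0.0
```

```bash
python3 - <<'E'
from over import *
from workcell import cams
s=arm.get_state();print(s["time_s"],s["eef_pos"],s["ft_force"])
c=cams.capture("wrist");overlay(c,"pics/wrist16.png",C,-.12,0,6.2)
c=cams.capture("scene");a=c["img"][170:310,180:390,::-1];cv2.imwrite("pics/scene16.png",cv2.resize(a,None,fx=3.8,fy=3.8,interpolation=cv2.INTER_CUBIC))
c=cams.capture("side");a=c["img"][165:300,220:400,::-1];cv2.imwrite("pics/side16.png",cv2.resize(a,None,fx=4.2,fy=4.2,interpolation=cv2.INTER_CUBIC))
E
```

```text
20.1 [0.48451648 0.20500066 0.22771509] [0.53957772 0.10893738 0.04517611]
```

View pics/wrist16.png

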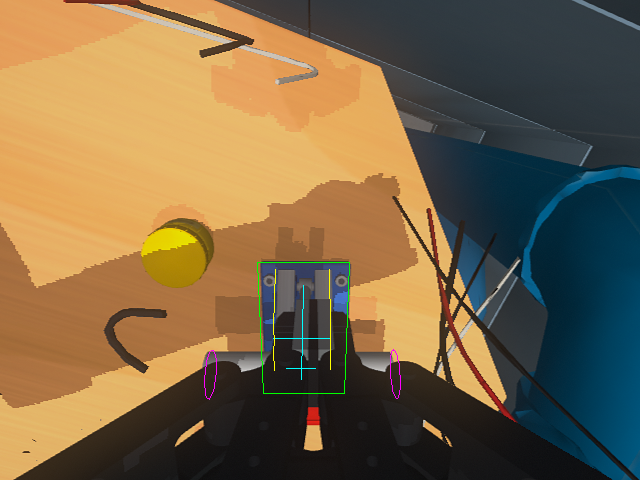

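View pics/scene16.png

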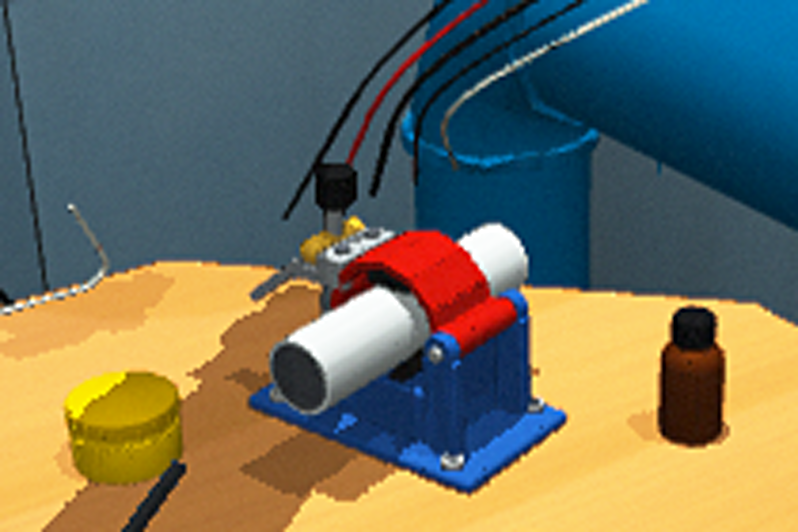

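View pics/side16.png

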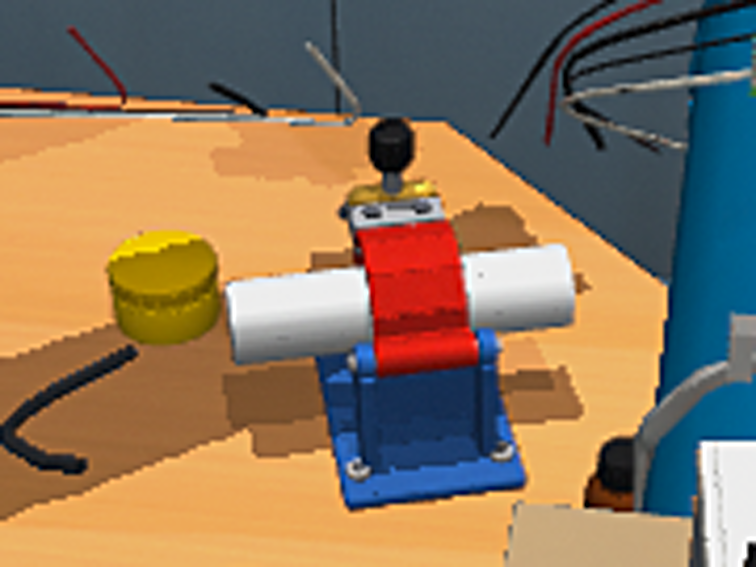

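```bash
python3 - <<'E'
from rows import *
for t in (0.05,0,-.06,-.12,-.16):
    a=(proj(clamp(bolt(108,t),C),"scene")[0]-[180,170]+.4)*3.8;b=(proj(clamp(bolt(108,t),C),"side")[0]-[220,165]+.4)*4.2
    print(t,a.round(),b.round())
E
```

```text
0.05 [312. 176.] [390. 123.]
0 [320. 178.] [392. 128.]
-0.06 [329. 182.] [394. 136.]
-0.12 [339. 185.] [396. 144.]
-0.16 [345. 188.] [398. 150.]
```

```bash
python3 -c "
from workcell import arm
print(arm.hand_in())"
```

```text
the job is handed in; nothing more can be done
None
```

The tube is clamped and the job is handed in at about 20 s of the 72 s allowed; the hand-in reports no verdict.

- **Cap:** I swung it over with closed fingers and pressed the nose block down to about 7.6 N, so the liner bears on the tube.
- **Bolt lift:** I gripped the knob at 20 N and lifted the bolt from about 1.1 rad to 0.5 rad of lean. The sideways force reached about 5 N during this because the grip was roughly 1 mm off centre. I then let go and pushed the knob from outside.
- **Latching:** The push on the knob rose to about 5.6 N on the slope (about 7.6 N counting the vertical part). It fell to almost nothing as the bar dropped in, then rose sharply at the block, where I stopped at about 6.4 N.
- **Last checks, arm clear and reading about 0 N:** The scene and side pictures show the bar sitting behind the block. The bolt leans 0.11 to 0.12 rad past upright, which matches a notch about 6 mm nearer the hinge. The tube, tub and bottle are where they started in those pictures.
- **Not checked:** The tape was outside the final crops. I never touched it.
- **Disagreement:** The first clamp position from the two fixed cameras was about 5 mm off once the wrist camera was added. I used the combined fit, and both contacts came where it predicted.

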